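# Open the reagent bottles and close the analyser's drawer

### The job

Two of the bottles in the analyser's pulled-out reagent drawer still have their tight push-in stoppers: work both out and leave them lying in the steel tray. Keep every bottle down in its well: a straight pull only lifts the bottle, so rock each stopper from side to side as you draw it out. Then push the drawer fully home with the open bottles standing in it. Leave the other things on the bench where they are.

Things in the scene. Friction and masses are not known exactly. Their poses are not given: they have to be found in the camera images.
- stopper_a_head (a point): dark grey push-in stopper in the neck of bottle a, 58 mm long, 30 g. Flat upright head: 34 (x axis) by 14 (y axis) by 30 mm tall; below it a round plug 26 mm wide. This point: centre of the head; z points from plug to head, the plug's foot is 43 mm below. At the start it is 21 mm above the rim: head's underside 6 mm above the rim, plug 22 mm deep in the neck
- stopper_b_head (a point): dark grey push-in stopper in the neck of bottle b, 58 mm long, 30 g. Flat upright head: 34 (x axis) by 14 (y axis) by 30 mm tall; below it a round plug 26 mm wide. This point: centre of the head; z points from plug to head, the plug's foot is 43 mm below. At the start it is 21 mm above the rim: head's underside 6 mm above the rim, plug 22 mm deep in the neck
- stopper_a: stopper a as a whole (origin at the plug's foot). A soft lip in the neck, 7 to 15 mm below the rim, grips the plug with about 12 N of dry friction along its axis, more than the bottle weighs: a straight pull, even a slow one, brings the bottle up too. The lip lets go after about 12 mm of rise; the plug is out of the neck after 22 mm
- stopper_b: stopper b as a whole, like a. While it is tilted to and fro about the lip (32 mm below the head's centre) its grip along the axis falls to about 5 N and the bottle stays down: swing it about 8 degrees each way, rising some 2 mm a swing. The neck's bore lets it tilt some 9 degrees
- bottle_a_mouth (a point): Bottle a: white filled reagent bottle (0.65 kg), body 72 mm wide, loose in one of the drawer's three wells (2 mm play each side, walls 46 mm deep). Neck 42 mm wide outside. This point: centre of the neck's rim, 126 mm above the bottle's foot and 139 mm above the bench while it stands down in its well
- bottle_b_mouth (a point): Bottle b: white filled reagent bottle (0.65 kg), body 72 mm wide, loose in one of the drawer's three wells (2 mm play each side, walls 46 mm deep). Neck 42 mm wide outside. This point: centre of the neck's rim, 126 mm above the bottle's foot and 139 mm above the bench while it stands down in its well
- capped_top (a point): a third bottle in the drawer, same body, with a flat white screw cap 56 mm wide; it needs nothing. This point: centre of its top, 114 mm above its foot, 127 mm above the bench
- drawer (a joint): the analyser's reagent drawer, in m: starts pulled right out at 0, is fully home at 0.16, front flush with the analyser's. Stiff: some 6 N to slide it. Three wells side by side, 81 mm apart. The bay it enters has its upper edge 158 mm above the bench: open bottles pass under it, stoppered ones (175 mm) do not
- drawer_handle (a point): middle of the drawer's bar handle, 65 mm above the bench: a bar 10 mm thick, 100 mm long (y axis), 40 mm out from the drawer's front panel (266 mm wide, top 85 mm above the bench). x axis points level into the analyser: the drawer closes along +x. Row of wells 90 mm along +x from here; analyser's front 200 mm along +x when the drawer is at 0
- tray_in (a point): centre of the inner floor (4 mm above the bench) of a loose shallow steel tray, 160 (x axis) by 120 (y axis) mm outside, 4 mm walls, 20 mm high, 0.45 kg
- tube_rack_mid (a point): bystander: white rack, 150 (x axis) by 42 mm, with four stoppered blood tubes, 94 mm tall; point 45 mm up
- pot_mid (a point): bystander: specimen pot with white lid, 46 mm wide, 57 mm tall; point half-way up
- slide_box_mid (a point): bystander: box of slides, 84 (x axis) by 34 by 33 mm; point half-way up
- syringe_mid (a point): bystander: syringe lying on the bench, 150 mm long (x axis) and up to 34 mm wide; point on its axis, 12 mm up
- wash_bottle_mid (a point): bystander: wash bottle, 64 mm wide, 190 mm tall with its spout; point 65 mm up
- tip_box_mid (a point): bystander: pipette-tip box, 122 (x axis) by 87 by 56 mm; point half-way up
There are look-alikes about, which are no part of the job. What is shaped like the stopper_a but orange or turquoise is not meant.

How it is judged:
By the outcome, as a careful person would: the job done as asked, in the order asked, and still so for the second after the job is handed in, with the robot touching nothing.
It also fails if it takes over 72 s, if anything falls off the work surface, if the arm or the gripper's body presses on something with over 40 N, if the wrist force passes 120 N, or if a joint passes its speed limit or range.

### The arm

A 6-joint arm with a two-finger parallel gripper is mounted at the origin on the work surface. World frame = base frame: x ahead of the robot, y to its left, z up, the work surface at z = 0. Lengths are in m, angles in rad, forces in N, time in s.
With the tool pointing down it reaches from about 0.275 to 0.75 m from the base axis. Payload 10.2 kg.
Tool frame: the origin (TCP) lies midway between the tips of the shut fingers; the grasp point (between the pads) lies 19 mm behind it (env.hold_point_z is the distance from the TCP to the grasp point, in m); x points along the fingers, z is the direction in which the jaws open and shut, and the axes are right-handed (so a half turn about x gives the same grasp; the last joint's range is limited). The gripper opens to 85 mm and grips with 20 to 120 N. Pads are 22 mm wide; open, the fingers measure 114 mm over their backs; the gripper's body (76 mm by 85 mm) begins 54 mm behind the grasp point. The pads swing forward as they close: fully open they stand 13 mm farther back than shut.
Start: joints at [-1.552, 0.313, 1.498, -0, 1.331, -0.223], TCP at [0.126, -0.51, 0.231] pointing down, gripper open.
Joint ranges: [-2.94, 2.94], [-0.97, 2.17], [0.19, 2.56], [-1.23, 4.37], [0.02, 3.11], [-2.88, 2.88]. Speed limits (rad/s): [2.39, 2.39, 3.01, 3.14, 3.14, 3.14].

### API

Orientations are given as a unit quaternion [x, y, z, w].
In Python, from bench import env, kinematics, monitor, eyes, job gives the robot as it stands. The module is installed in compiled form; this text tells all that it offers. Calls block until the motion is done:
- env.reach(position, orientation): joint-space move of the TCP to a pose.
- env.movel(position, velocity=0.15, frame=None, guard=None): straight line of the TCP; frame=None keeps the orientation; velocity is the mean speed in m/s. With guard (N) it stops when the force on the tool has changed by that much, and returns True; else False.
- env.set_joints(angles): joint-space move.
- env.release() and env.close_gripper(effort=None): open the fingers fully, or close them until they stop; effort is the grip in N (None keeps the last).
- env.hold(seconds).
- kinematics.ik(position, orientation): joint angles nearest the present ones, or None.
- monitor.sense(): the state.
- eyes.grab_frame(name): name is "side" or "top" or "wrist"; returns a dict with "frame" (400x640x3 uint8, red, green, blue), "mtx" (3x3 intrinsics, pixels), "k1" (the pictures are not rectified: a ray, as slopes to the right and down, at radius r is drawn at 1 + k1 r^2 times it, then the intrinsics apply), "view" (4x4, takes a point from world to camera coordinates). Camera axes: x right, y down, z forward; pixel columns grow to the right and rows downward; lengths in m; the calibration is good to about 2 mm. A picture is of the moment at which its call begins. There is no depth.
A pose or a line that the arm cannot do raises env.MotionError and nothing moves.
- job.hand_in(): hands the job in, once; it reports no verdict.
The state is a dict: "clock": time; "joints": joint angles; "qvel": joint speeds; "joint_efforts": joint torques, N m; "position": TCP position; "ee_rot": TCP orientation; "contact_force": force on the tool from outside, world axes, zero at the start; "ft_torque": the same for the moment, N m; "finger_gap": opening from 0.0 (shut) to 1.0 (fully open).
Only numpy, scipy, OpenCV 4.12 (cv2) and the standard library are available. Lean on these libraries where they do the work, as an engineer would, in place of code of your own. Each camera call takes 0.05 s, during which the arm holds its last target.

## Working session

There is one attempt and no reset: what is moved stays moved. The work goes in short steps, each a Python script; the robot and the scene stay as the last script left them, time stands still between calls to the robot, and variables do not carry over. Pictures are saved under pics/ and viewed, and the job is handed in when it is done.

```bash
mkdir -p pics
cat > h.py <<'E'
import numpy as np, cv2
from bench import env, kinematics, monitor, eyes, job
def snap(cam,name,crop=None,scale=1):
    f=eyes.grab_frame(cam); im=f["frame"][:,:,::-1].copy()
    if crop: x0,y0,x1,y1=crop; im=im[y0:y1,x0:x1]
    if scale!=1: im=cv2.resize(im,None,fx=scale,fy=scale,interpolation=cv2.INTER_CUBIC)
    cv2.imwrite("pics/"+name+".png",im); return f
def ray(f,u,v):
    K=f["mtx"]; x=(u-K[0,2])/K[0,0]; y=(v-K[1,2])/K[1,1]
    a,b=x,y
    for _ in range(30):
        s=1+f["k1"]*(a*a+b*b); a,b=x/s,y/s
    V=np.array(f["view"]); R=V[:3,:3]; t=V[:3,3]
    return -R.T@t, R.T@np.array([a,b,1.0])
def atz(f,u,v,z):
    c,d=ray(f,u,v); return c+d*(z-c[2])/d[2]
def proj(f,p):
    V=np.array(f["view"]); q=V[:3,:3]@np.array(p)+V[:3,3]; a,b=q[0]/q[2],q[1]/q[2]
    s=1+f["k1"]*(a*a+b*b); K=f["mtx"]; return np.array([K[0,0]*a*s+K[0,2],K[1,1]*b*s+K[1,2]])
E
python3 - <<'E'
from h import *
import pickle
d={}
for c in ["side","top","wrist"]:
    d[c]=snap(c,c+"0",scale=1.25)
    f=d[c]; V=np.array(f["view"]); print(c,"cam at",-V[:3,:3].T@V[:3,3],"fwd",V[2,:3],f["k1"],f["mtx"][0,0])
pickle.dump(d,open("f0.pkl","wb"))
s=monitor.sense(); print(s["clock"],s["position"],s["ee_rot"],s["finger_gap"])
E
```

```text
side cam at [-0.09704438  0.28398023  0.69982502] fwd [ 0.71513494 -0.37232569 -0.59157045] -0.0667376155506868 386.8409341681431
top cam at [ 0.49548281 -0.06259899  1.15128387] fwd [ 0.05915616 -0.01741332 -0.99809685] -0.03986777275469599 486.9366062624505
wrist cam at [ 0.20079373 -0.49003916  0.37306868] fwd [-0.29260625 -0.07159141 -0.95354929] -0.015268088172172362 283.1181518615015
0.15 [ 0.12571686 -0.50953697  0.23087684] [ 0.43631497  0.55686282 -0.43577898  0.55644382] 0.9969008120888162
```

View pics/side0.png

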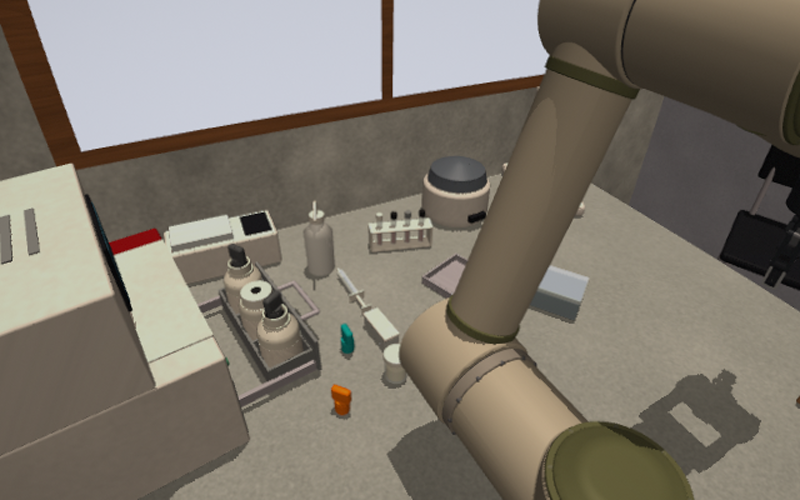

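View pics/top0.png

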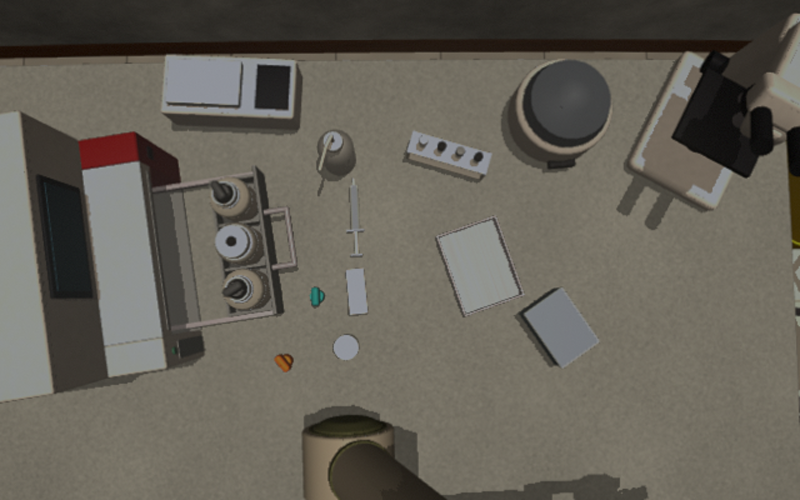

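View pics/wrist0.png

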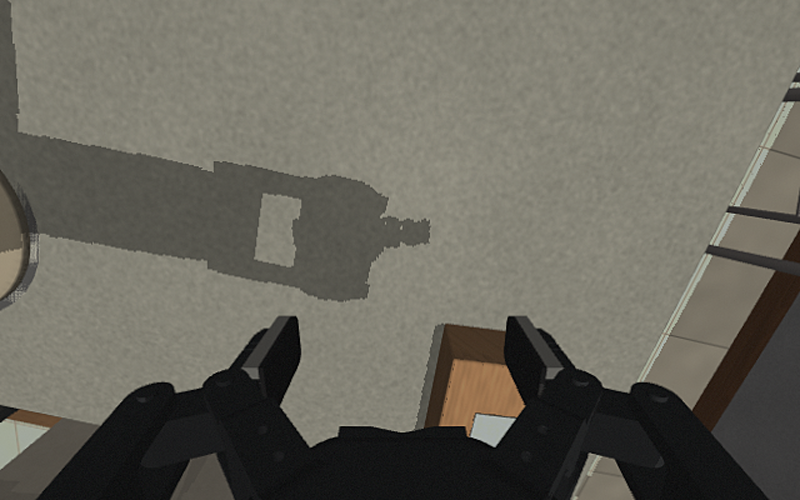

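Top view: drawer at left, with stoppered bottles at about (230,198) and (240,290) and the capped one at (235,243). The tray is at (478,265). The orange (284,362) and turquoise (317,296) look-alikes lie on the bench. Next I'll enlarge the drawer.

Run:
```python
import cv2,pickle
d=pickle.load(open("f0.pkl","rb"))
im=d["top"]["frame"][:,:,::-1]
cv2.imwrite("pics/top0c.png",cv2.resize(im[120:270,110:250],None,fx=5,fy=4*1.25,interpolation=cv2.INTER_CUBIC)[:,:][:600*2])
im2=cv2.resize(im[130:265,120:250],None,fx=4.4,fy=4.4,interpolation=cv2.INTER_CUBIC); cv2.imwrite("pics/top0d.png",im2)
im=d["side"]["frame"][:,:,::-1]
cv2.imwrite("pics/side0d.png",cv2.resize(im[180:310,150:300],None,fx=4.4,fy=4.4,interpolation=cv2.INTER_CUBIC))
```

```text
(no output)
```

View pics/top0d.png

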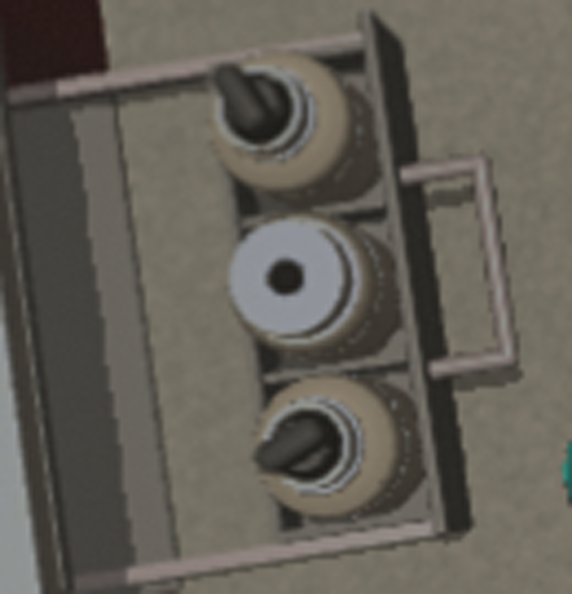

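View pics/side0d.png

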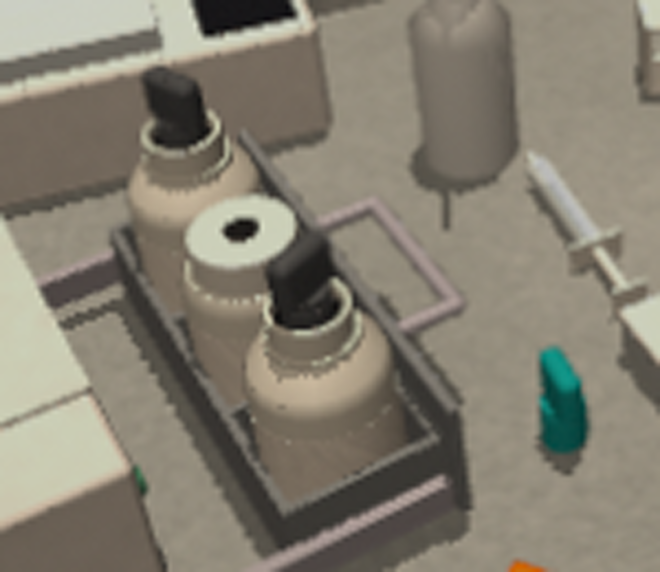

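Run:
```python
from h import *
import pickle
d=pickle.load(open("f0.pkl","rb")); t=d["top"]; s=d["side"]
g=lambda x,y:(x/4.4+120-.4,y/4.4+130-.4)
gs=lambda x,y:(x/4.4+150-.4,y/4.4+180-.4)
P={}
for n,p,z in [("far rim",(265,112),.139),("near rim",(314,445),.139),("cap",(286,277),.127),("h1",(486,160),.07),("h2",(513,360),.07)]:
    P[n]=atz(t,*g(*p),z); print(n,P[n])
print("handle",(P["h1"]+P["h2"])/2, np.degrees(np.arctan2(*(P["h1"]-P["h2"])[[1,0]])), np.linalg.norm(P["h1"]-P["h2"]))
print(P["far rim"]-P["near rim"],np.linalg.norm(P["far rim"]-P["near rim"]), np.degrees(np.arctan2(*(P["far rim"]-P["near rim"])[[1,0]])))
# head tops: far ends
print("far head", [atz(t,*g(*p),.175) for p in [(226,78),(262,112)]])
print("side rims",atz(s,*gs(184,140),.139),atz(s,*gs(311,312),.139),atz(s,*gs(241,231),.127))
# tray corners top
for p in [(437,237),(495,218),(522,294),(466,315)]: print("tray",atz(t,p[0]/1.25,p[1]/1.25,.02))
```

```text
far rim [0.66554265 0.21243462 0.139     ]
near rim [0.50697799 0.18884613 0.139     ]
cap [0.58768375 0.20531305 0.127     ]
h1 [0.65097946 0.11885829 0.07      ]
h2 [0.54920772 0.10558069 0.07      ]
handle [0.60009359 0.11221949 0.07      ] 7.433082508242745 0.10263421283858
[0.15856466 0.02358849 0.        ] 0.1603096056298886 8.46141452766621
far head [array([0.67552202, 0.22068982, 0.175     ]), array([0.65951488, 0.20403307, 0.175     ])]
side rims [0.65815829 0.21526934 0.139     ] [0.50133031 0.19084718 0.139     ] [0.5869463  0.20443524 0.127     ]
tray [ 0.59899432 -0.15114028  0.02      ]
tray [ 0.63335596 -0.26080154  0.02      ]
tray [ 0.49026437 -0.30796136  0.02      ]
tray [ 0.45297777 -0.20240322  0.02      ]
```

```bash
cat >> h.py <<'E'
from scipy.spatial.transform import Rotation as Ro
def down(theta, axis=None, tilt=0.0):
    """tool down, jaw axis at world angle theta(rad); optional extra rotation about world axis"""
    x=np.array([0,0,-1.]); z=np.array([np.cos(theta),np.sin(theta),0]); y=np.cross(z,x)
    r=Ro.from_matrix(np.stack([x,y,z],1))
    if axis is not None: r=Ro.from_rotvec(np.array(axis)*tilt)*r
    return r.as_quat()
E
python3 - <<'E'
from h import *
import pickle
d=pickle.load(open("f0.pkl","rb")); w=d["wrist"]
s=monitor.sense(); R=Ro.from_quat(s["ee_rot"]); V=np.array(w["view"])
c=-V[:3,:3].T@V[:3,3]
print("cam in tool",R.inv().apply(c-np.array(s["position"])),"fwd in tool",R.inv().apply(V[2,:3])); print(R.as_matrix().round(3))
print("jaw yaw",np.degrees(np.arctan2(*R.as_matrix()[[1,0],2])))
far=np.array([.662,.213]); near=np.array([.505,.19])
for nm,p,a0 in [("far",far,-44),("near",near,60),("near",near,75)]:
  for k in (0,180,-180):
    q=kinematics.ik([*p,.27],down(np.radians(a0+k))); print(nm,a0+k,None if q is None else np.round(q,2))
    Rr=Ro.from_quat(down(np.radians(a0+k))); print("  cam off",Rr.apply(R.inv().apply(c-np.array(s["position"]))).round(3))
E
```

```text
cam in tool [-0.14217294  0.07759444 -0.00108606] fwd in tool [ 9.53479688e-01 -3.01457082e-01  3.34033193e-04]
[[ 0.     0.971  0.239]
 [ 0.001  0.239 -0.971]
 [-1.     0.    -0.001]]
jaw yaw -76.14579695400963
far -44 [ 0.14  0.71  0.78 -0.    1.65  0.91]
  cam off [0.053 0.057 0.142]
far 136 [ 0.14  0.71  0.78 -0.    1.65 -2.23]
  cam off [-0.053 -0.057  0.142]
far -224 [ 0.14  0.71  0.78 -0.    1.65 -2.23]
  cam off [-0.053 -0.057  0.142]
near 60 [ 0.14  0.32  1.39 -0.    1.43 -0.9 ]
  cam off [-0.068  0.038  0.142]
near 240 [ 0.14  0.32  1.39 -0.    1.43  2.24]
  cam off [ 0.068 -0.038  0.142]
near -120 [ 0.14  0.32  1.39 -0.    1.43  2.24]
  cam off [ 0.068 -0.038  0.142]
near 75 [ 0.14  0.32  1.39 -0.    1.43 -1.17]
  cam off [-0.075  0.019  0.142]
near 255 [ 0.14  0.32  1.39 -0.    1.43  1.98]
  cam off [ 0.075 -0.019  0.142]
near -105 [ 0.14  0.32  1.39 -0.    1.43  1.98]
  cam off [ 0.075 -0.019  0.142]
```

Run:
```python
from h import *
import pickle
env.reach([.56,.15,.31],down(np.radians(145)))
d={"wrist":snap("wrist","w1",scale=1.25),"top":snap("top","t1"),"side":snap("side","s1",scale=1.25)}
pickle.dump(d,open("f1.pkl","wb"))
s=monitor.sense(); print(s["clock"],s["position"],np.round(s["joints"],2))
V=np.array(d["wrist"]["view"]); print(-V[:3,:3].T@V[:3,3])
```

```text
3.1 [0.56011642 0.14954283 0.30996386] [ 0.06  0.4   1.18 -0.    1.57 -2.47]
[0.51566029 0.08716696 0.45216985]
```

View pics/w1.png

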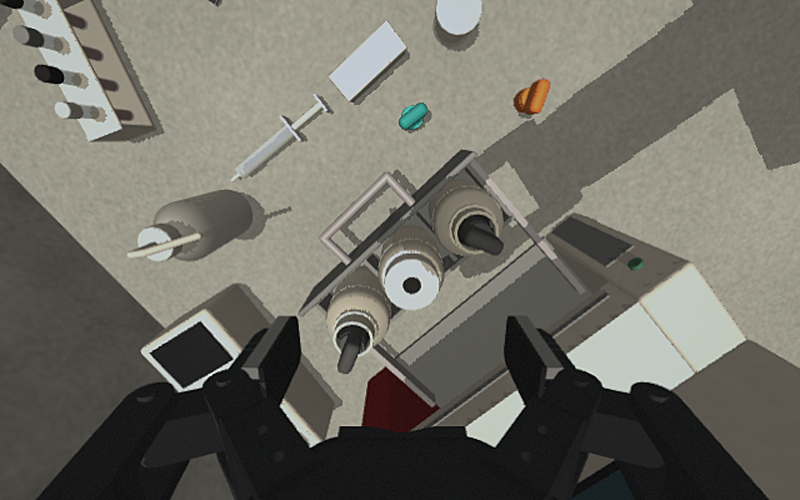

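View pics/s1.png

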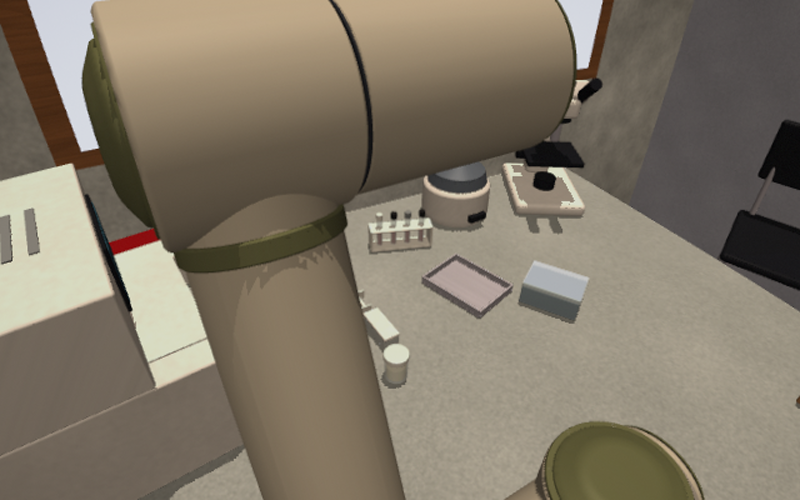

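Run:
```python
import cv2,pickle
d=pickle.load(open("f1.pkl","rb"))
im=d["wrist"]["frame"][:,:,::-1]
a=cv2.resize(im[235:305,250:320],None,fx=6,fy=6,interpolation=cv2.INTER_CUBIC)
b=cv2.resize(im[145:215,340:410],None,fx=6,fy=6,interpolation=cv2.INTER_CUBIC)
import numpy as np
cv2.imwrite("pics/w1c.png",cv2.convertScaleAbs(np.hstack([a,b])[:,:800],alpha=2.0))
```

```text
(no output)
```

View pics/w1c.png

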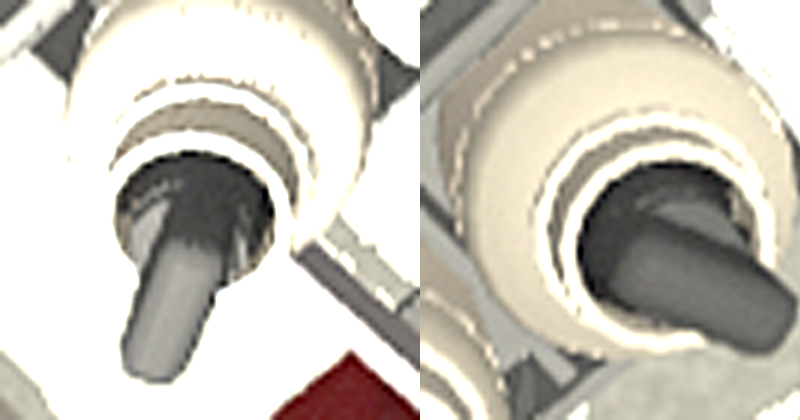

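```bash
cat > ov.py <<'E'
from h import *
import pickle,sys
def draw(f,img,off,sc,x,y,yaw,dz=0):
    P=lambda p:((proj(f,p)-off+.5)*sc-.5)
    def poly(pts,col,close=True): cv2.polylines(img,[np.round([P(p) for p in pts]).astype(int)],close,col,1,cv2.LINE_AA)
    for r in (.021,.013):
        poly([(x+r*np.cos(t),y+r*np.sin(t),.139) for t in np.linspace(0,6.28,40)],(0,0,255))
    c,s=np.cos(np.radians(yaw)),np.sin(np.radians(yaw))
    for z,col in ((.175,(0,220,0)),(.145,(255,0,0))):
        poly([(x+c*a-s*b,y+s*a+c*b,z+dz) for a,b in ((.017,.007),(.017,-.007),(-.017,-.007),(-.017,.007))],col)
def sheet(name,far,near,fs=None):
    d0=pickle.load(open("f0.pkl","rb")); d1=pickle.load(open("f1.pkl","rb"))
    rows=[]
    for f,o1,o2,n in [(d1["wrist"],(250,235),(340,145),60),(d0["top"],(155,130),(165,205),60),(d0["side"],(170,185),(195,220),60)]:
        r=[]
        for o,p in ((o1,far),(o2,near)):
            im=cv2.convertScaleAbs(f["frame"][:,:,::-1],alpha=1.6)[o[1]:o[1]+n,o[0]:o[0]+n]
            im=cv2.resize(im,None,fx=4.4,fy=4.4,interpolation=cv2.INTER_CUBIC)
            draw(f,im,np.array(o),4.4,*p); r.append(im)
        rows.append(np.vstack(r))
    cv2.imwrite(name,np.hstack(rows))
E
python3 -c "
from ov import *
sheet('pics/ov1.png',(.662,.213,46),(.505,.190,-30+180))"
```

```text
(no output)
```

View pics/ov1.png

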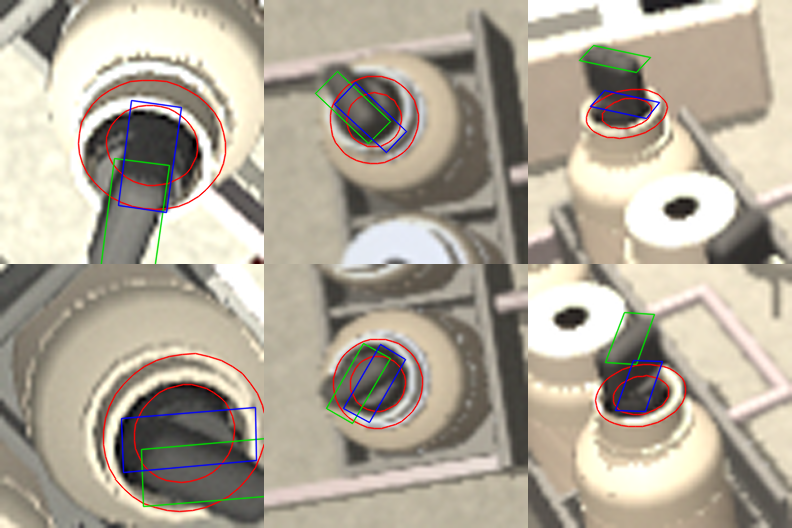

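```bash
cat > fit.py <<'E'
from ov import *
from scipy.optimize import differential_evolution
d0=pickle.load(open("f0.pkl","rb")); d1=pickle.load(open("f1.pkl","rb"))
V={"far":[(d1["wrist"],(252,240),(55,65)),(d0["top"],(158,133),(40,40)),(d0["side"],(178,190),(32,50))],
   "near":[(d1["wrist"],(355,160),(55,50)),(d0["top"],(170,208),(42,40)),(d0["side"],(205,225),(32,38))]}
TH={0:75,1:70,2:70}
def model(f,o,n,x,y,yaw,hr,sc=4):
    P=lambda p:np.round(((proj(f,p)-o+.5)*sc-.5)).astype(np.int32)
    m=np.zeros((n[1]*sc,n[0]*sc),np.uint8)
    cv2.fillConvexPoly(m,np.array([P((x+hr*np.cos(t),y+hr*np.sin(t),.139)) for t in np.linspace(0,6.28,30)]),1)
    c,s=np.cos(yaw),np.sin(yaw)
    pts=np.array([P((x+c*a-s*b,y+s*a+c*b,z)) for z in (.145,.175) for a in (.017,-.017) for b in (.0065,-.0065)])
    cv2.fillConvexPoly(m,cv2.convexHull(pts),1)
    return m
def run(nm,x0,views=(0,1,2)):
    best={}
    D=[]
    for i in views:
        f,o,n=V[nm][i]; g=cv2.cvtColor(f["frame"],cv2.COLOR_RGB2GRAY)[o[1]:o[1]+n[1],o[0]:o[0]+n[0]]
        g=cv2.resize(g,None,fx=4,fy=4,interpolation=cv2.INTER_CUBIC)
        D.append((f,np.array(o),n,(g<TH[i]).astype(np.uint8)))
    def cost(p):
        c=0
        for f,o,n,m in D:
            k=model(f,o,n,*p); c+=1-(k&m).sum()/max(1,(k|m).sum())
        return c/len(D)
    r=differential_evolution(cost,[(x0[0]-.012,x0[0]+.012),(x0[1]-.012,x0[1]+.012),(0,np.pi),(.012,.018)],seed=1,maxiter=40,popsize=12,tol=1e-4)
    print(nm,views,r.x[:2].round(4),np.degrees(r.x[2]).round(1),r.x[3].round(4),r.fun.round(3))
    cv2.imwrite(f"pics/m_{nm}_{len(views)}{views[0]}.png",np.hstack([cv2.resize((D_[3]*127+model(*D_[:3],*r.x)*128),(260,300)) for D_ in D]))
    return r.x
for nm,x0 in (("far",(.662,.213)),("near",(.505,.19))):
    run(nm,x0); run(nm,x0,(0,)); run(nm,x0,(1,2))
E
python3 fit.py
```

```text
far (0, 1, 2) [0.6665 0.2152] 24.6 0.0158 0.413
far (0,) [0.6671 0.2154] 34.6 0.0166 0.494
far (1, 2) [0.6664 0.2152] 21.9 0.0153 0.352
near (0, 1, 2) [0.5076 0.1915] 126.6 0.0164 0.376
near (0,) [0.5073 0.1913] 115.7 0.0166 0.203
near (1, 2) [0.5069 0.1919] 135.8 0.0162 0.441
```

```bash
python3 - <<'E'
import cv2,numpy as np
cv2.imwrite("pics/mm.png",cv2.resize(np.vstack([cv2.imread("pics/m_far_30.png"),cv2.imread("pics/m_near_30.png")]),(780,600)))
E
python3 -c "
from ov import *
sheet('pics/ov2.png',(.6665,.2152,50),(.5075,.1915,116))"
```

```text
(no output)
```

View pics/mm.png

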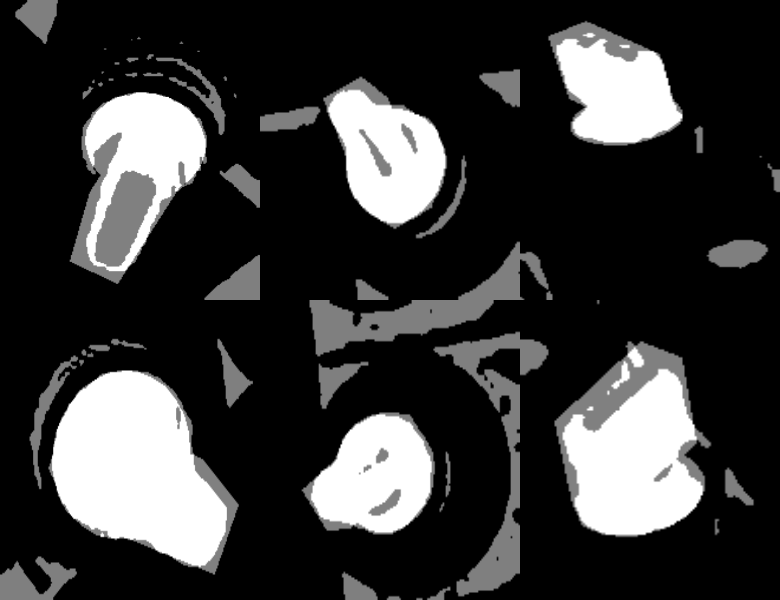

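View pics/ov2.png

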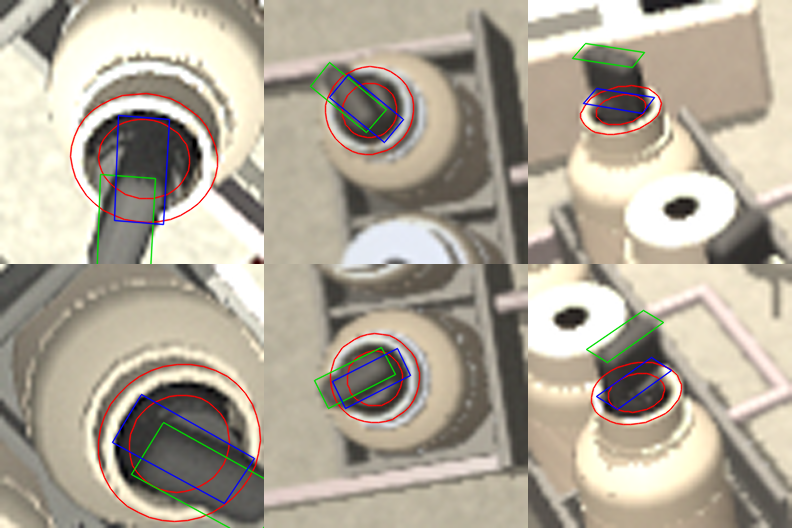

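```bash
sed -i 's/^TH=.*/TH={0:120,1:70,2:75}/; s/^for nm,x0.*/for nm,x0 in (("far",(.662,.213)),):/' fit.py; python3 fit.py
python3 - <<'E'
from ov import *
d1=pickle.load(open("f1.pkl","rb")); f=d1["wrist"]
r=[]
for yaw in (26,34,42):
    o=np.array((255,240)); im=cv2.convertScaleAbs(f["frame"][:,:,::-1],alpha=1.3)[240:305,255:310]
    im=cv2.resize(im,None,fx=4.4,fy=4.4,interpolation=cv2.INTER_CUBIC); draw(f,im,o,4.4,.6668,.2152,yaw); r.append(im)
cv2.imwrite("pics/ov3.png",np.hstack(r))
E
```

```text
far (0, 1, 2) [0.6666 0.2152] 24.7 0.016 0.387
far (0,) [0.6674 0.2159] 32.4 0.0172 0.445
far (1, 2) [0.6666 0.2152] 24.8 0.0153 0.335
```

View pics/ov3.png

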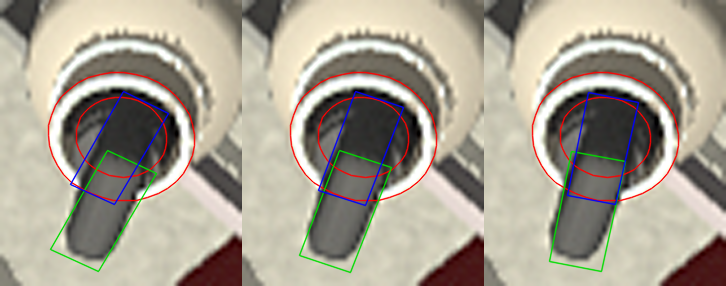

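```bash
cat >> h.py <<'E'
NEAR=dict(xy=np.array([.5073,.1915]),jaw=np.radians(26))
FAR=dict(xy=np.array([.6668,.2152]),jaw=np.radians(133))
def st(tag=""):
    s=monitor.sense(); print(tag,"t=%.2f"%s["clock"],"p",np.round(s["position"],4),"F",np.round(s["contact_force"],1),"M",np.round(s["ft_torque"],2),"gap %.3f"%s["finger_gap"]); return s
E
python3 - <<'E'
from h import *
B=NEAR
env.reach([*B["xy"],.22],down(B["jaw"])); st("above")
f=snap("wrist","w2",scale=1.25)
print(env.movel([*B["xy"],.146],.08,guard=8)); st("down")
env.close_gripper(50); st("closed")
snap("wrist","w3",scale=1.25); snap("side","s3",scale=1.25)
E
```

```text
above t=4.97 p [0.5074 0.1914 0.2201] F [-0.1  0.7  0.3] M [-0.06 -0.03  0.02] gap 1.000
False
down t=6.09 p [0.5076 0.1916 0.1465] F [ 0.1 -0.6 -0.8] M [0.   0.03 0.03] gap 1.002
closed t=6.74 p [0.5073 0.1915 0.1462] F [-2.1 -0.2  1.1] M [-0.08  0.19  0.07] gap 0.151
```

View pics/w2.png

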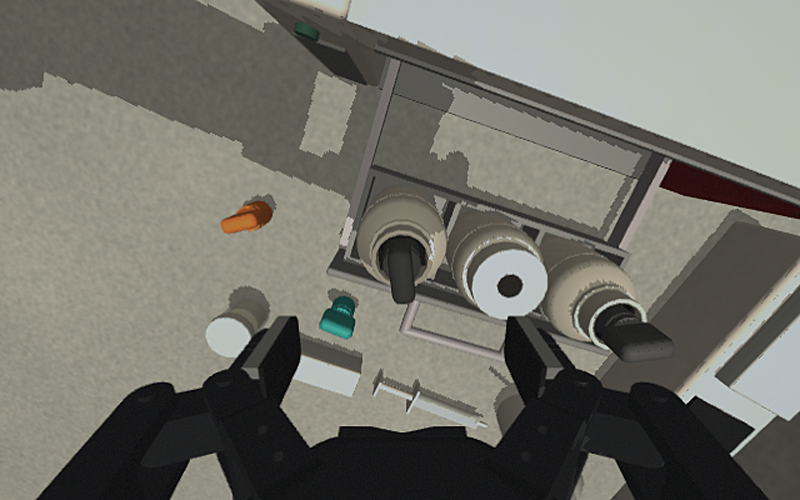

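View pics/w3.png

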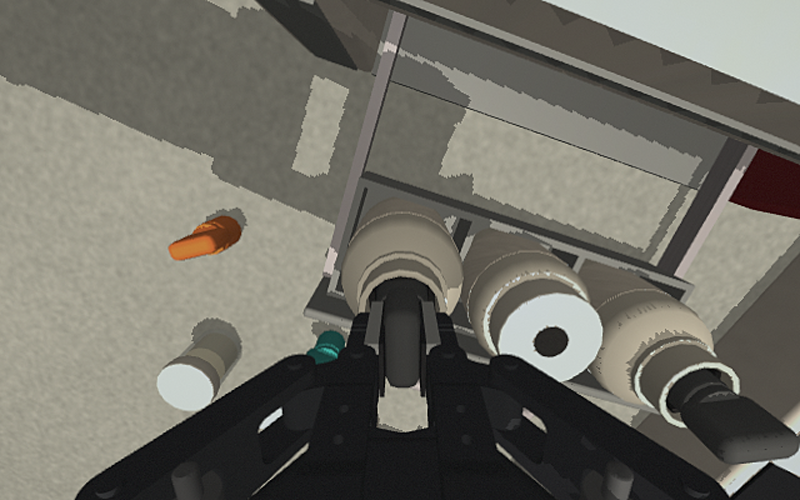

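The near stopper's head sits squarely between the pads at (402,350), with the gap near 13 mm. Next I'll rock it.

```bash
cat >> h.py <<'E'
def rockpose(B,base,phi,h,pz=.128):
    """tilt phi(rad) in the jaw direction about lip pivot, rise h; base=tcp at start"""
    ax=np.cross([0,0,1.],[np.cos(B["jaw"]),np.sin(B["jaw"]),0])
    piv=np.array([*B["xy"],pz]); r=Ro.from_rotvec(ax*phi)
    a=r.apply([0,0,1.])
    return piv+r.apply(np.array(base)-piv)+a*h, down(B["jaw"],ax,phi)
def rock(B,base,seq,v=.014):
    for deg,h in seq:
        p,q=rockpose(B,base,np.radians(deg),h)
        d=np.linalg.norm(p-np.array(monitor.sense()["position"]))
        env.movel(list(p),v,frame=list(q)); st("%+.0f h%.1f"%(deg,h*1e3))
E
python3 - <<'E'
from h import *
B=NEAR
base=[*B["xy"],.146]
rock(B,base,[(8,.001),(-8,.003),(8,.005)])
snap("wrist","w4",scale=1.25); snap("side","s4",scale=1.25)
E
```

```text
+8 h1.0 t=7.19 p [0.5099 0.1928 0.1468] F [-2.  -1.4  3.2] M [-0.13  0.31  0.06] gap 0.154
-8 h3.0 t=7.77 p [0.5041 0.19   0.1481] F [ 0.2  0.4 -6.2] M [-0.16  0.35 -0.01] gap 0.155
+8 h5.0 t=8.38 p [0.5105 0.1931 0.1507] F [-1.5  0.3 -3.2] M [ 0.05 -0.02  0.01] gap 0.156
```

View pics/w4.png

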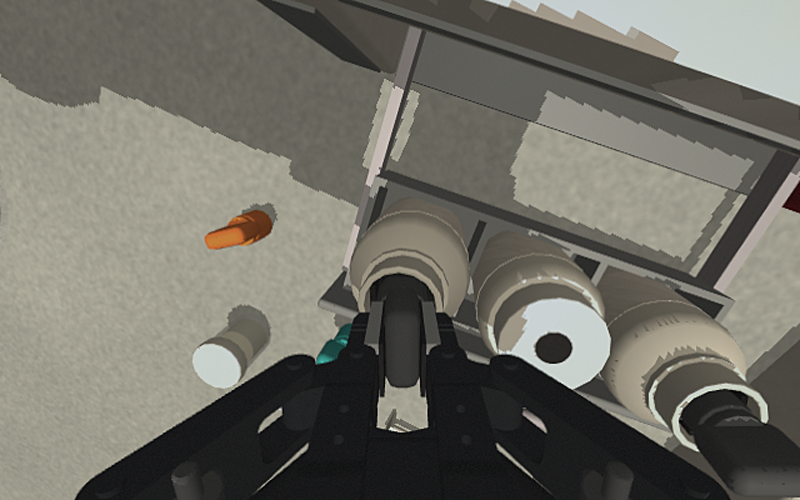

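View pics/s4.png

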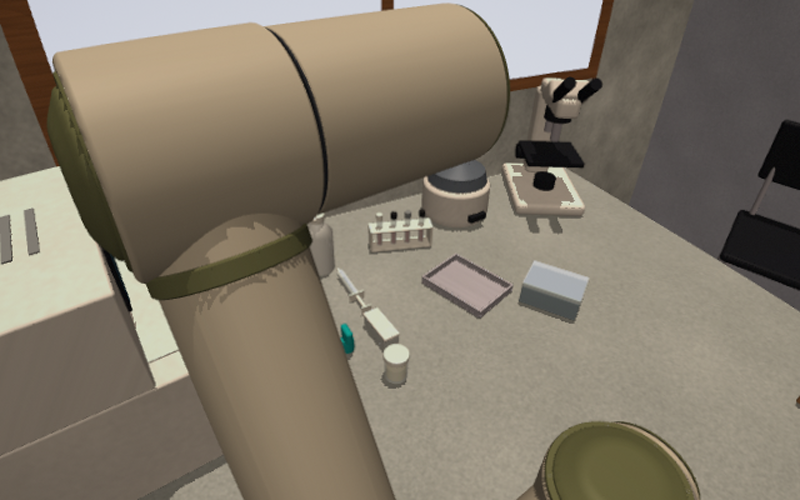

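Run:
```python
from h import *
B=NEAR
base=[*B["xy"],.146]
rock(B,base,[(-8,.0065),(8,.008),(-8,.0095),(8,.011)])
snap("wrist","w5",scale=1.25)
```

```text
-8 h6.5 t=9.11 p [0.504  0.1899 0.1522] F [-2.6 -0.3 -1.9] M [-0.08  0.51 -0.01] gap 0.152
+8 h8.0 t=9.78 p [0.5107 0.1932 0.1537] F [-1.1 -0.6 -0.1] M [-0.16  0.18 -0.04] gap 0.158
-8 h9.5 t=10.47 p [0.5039 0.1898 0.1553] F [-0.2  1.6 -1.9] M [0.16 0.21 0.03] gap 0.156
+8 h11.0 t=11.19 p [0.5117 0.1936 0.1583] F [-4.  -0.1 11.3] M [-0.21  0.8  -0.03] gap 0.156
```

View pics/w5.png

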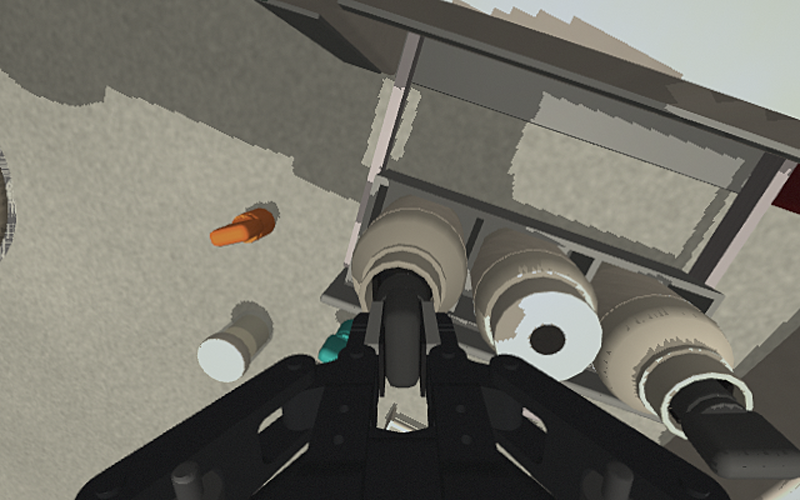

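Run:
```python
from h import *
B=NEAR
base=[*B["xy"],.146]
st()
rock(B,base,[(-7,.0125),(7,.014),(-4,.0155),(0,.017)])
snap("wrist","w6",scale=1.25)
```

```text
t=11.24 p [0.5117 0.1935 0.1583] F [-3.7 -0.6 10.5] M [-0.17  0.79  0.01] gap 0.155
-7 h12.5 t=11.96 p [0.5045 0.1899 0.1584] F [-0.3  1.   0. ] M [-0.    0.11 -0.02] gap 0.157
+7 h14.0 t=12.67 p [0.5108 0.1933 0.1595] F [-0.5  0.2 -0.3] M [ 0.09 -0.1  -0.04] gap 0.155
-4 h15.5 t=13.28 p [0.5053 0.1904 0.1618] F [ 0.5  0.3 -0.6] M [-0.03  0.04 -0.02] gap 0.154
+0 h17.0 t=13.62 p [0.5075 0.1917 0.1626] F [-0.1 -0.  -0.1] M [-0.    0.08 -0.03] gap 0.157
```

View pics/w6.png

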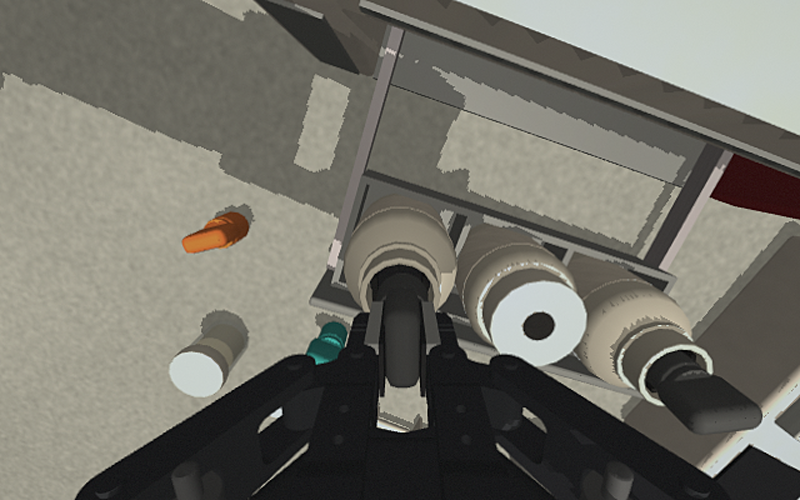

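```bash
cat >> h.py <<'E'
TRAY=np.array([.544,-.2306]); TY=np.radians(19.4)
def layq(head,phi):
    """tool pointing along heading `head`, phi rad from straight down; jaw horizontal"""
    x=np.array([np.cos(head)*np.sin(phi),np.sin(head)*np.sin(phi),-np.cos(phi)])
    return x
def layquat(head,phi,sgn=1):
    x=layq(head,phi); z=sgn*np.array([-np.sin(head),np.cos(head),0]); y=np.cross(z,x)
    return Ro.from_matrix(np.stack([x,y,z],1)).as_quat()
E
python3 - <<'E'
from h import *
for off in (.036,-.036):
    c=TRAY+off*np.array([np.cos(TY),np.sin(TY)])
    for sgn in (1,-1):
      for hd in (-23,-45,-71):
        for z in (.036,.16):
          h=np.radians(hd); p=c+.007*np.array([np.cos(h),np.sin(h)])
          q=kinematics.ik([*p,z],layquat(h,np.radians(50),sgn)); print(off,sgn,hd,z,None if q is None else np.round(q,2))
E
```

```text
0.036 1 -23 0.036 [-0.62  0.6   2.02  2.67  0.37  1.87]
0.036 1 -23 0.16 None
0.036 1 -45 0.036 [-0.45  0.63  1.95  3.9   0.38  1.07]
0.036 1 -45 0.16 None
0.036 1 -71 0.036 None
0.036 1 -71 0.16 [-0.3   0.49  1.71 -1.18  0.73  0.21]
0.036 -1 -23 0.036 [-0.62  0.6   2.02  2.67  0.37 -1.27]
0.036 -1 -23 0.16 [-0.62  0.33  1.97  1.66  0.17 -0.23]
0.036 -1 -45 0.036 [-0.45  0.63  1.95  3.9   0.38 -2.07]
0.036 -1 -45 0.16 None
0.036 -1 -71 0.036 None
0.036 -1 -71 0.16 None
-0.036 1 -23 0.036 [-0.78  0.54  2.17  2.5   0.49  1.91]
-0.036 1 -23 0.16 [-0.78  0.23  2.11  1.69  0.29  2.77]
-0.036 1 -45 0.036 [-0.58  0.56  2.12  3.52  0.43  1.35]
-0.036 1 -45 0.16 None
-0.036 1 -71 0.036 None
-0.036 1 -71 0.16 None
-0.036 -1 -23 0.036 [-0.78  0.54  2.17  2.5   0.49 -1.24]
-0.036 -1 -23 0.16 [-0.78  0.23  2.11  1.69  0.29 -0.37]
-0.036 -1 -45 0.036 [-0.58  0.56  2.12  3.52  0.43 -1.79]
-0.036 -1 -45 0.16 None
-0.036 -1 -71 0.036 None
-0.036 -1 -71 0.16 None
```

Run:
```python
from h import *
import pickle
t=pickle.load(open("f0.pkl","rb"))["top"]
for n,ps,z in (("rack",[(408,155),(414,132),(491,151),(487,178)],.06),("tipbox",[(519,320),(560,288),(598,340),(562,367)],.056)):
    print(n,[atz(t,a/1.25,b/1.25,z)[:2].round(3).tolist() for a,b in ps])
for hd in range(-180,180,15):
  for sgn in (1,-1):
    out=[]
    for off in (.036,-.036):
      c=TRAY+off*np.array([np.cos(TY),np.sin(TY)])
      for z in (.036,.16):
        h=np.radians(hd); p=c+.007*np.array([np.cos(h),np.sin(h)])
        q=kinematics.ik([*p,z],layquat(h,np.radians(45),sgn)); out.append(None if q is None else np.round(q,1).tolist())
    if None not in out: print(hd,sgn,out)
```

```text
rack [[0.746, -0.098], [0.788, -0.11], [0.751, -0.25], [0.702, -0.241]]
tipbox [[0.444, -0.294], [0.5, -0.37], [0.405, -0.436], [0.358, -0.369]]
-180 1 [[-0.4, 1.2, 0.7, -0.3, 2.0, 1.1], [-0.4, 1.1, 0.6, -0.4, 2.2, 1.0], [-0.5, 1.0, 1.0, -0.4, 1.8, 1.1], [-0.5, 0.9, 0.9, -0.4, 2.0, 1.0]]
-180 -1 [[-0.4, 1.2, 0.7, -0.3, 2.0, -2.0], [-0.4, 1.1, 0.6, -0.4, 2.2, -2.1], [-0.5, 1.0, 1.0, -0.4, 1.8, -2.0], [-0.5, 0.9, 0.9, -0.4, 2.0, -2.1]]
-165 1 [[-0.4, 1.1, 0.8, -0.5, 1.9, 0.9], [-0.4, 1.0, 0.7, -0.5, 2.0, 0.8], [-0.4, 1.0, 1.1, -0.5, 1.7, 1.0], [-0.4, 0.8, 1.0, -0.5, 1.9, 0.9]]
-165 -1 [[-0.4, 1.1, 0.8, -0.5, 1.9, -2.2], [-0.4, 1.0, 0.7, -0.5, 2.0, -2.3], [-0.4, 1.0, 1.1, -0.5, 1.7, -2.2], [-0.4, 0.8, 1.0, -0.5, 1.9, -2.3]]
-150 1 [[-0.3, 1.1, 0.9, -0.6, 1.7, 0.8], [-0.3, 0.9, 0.9, -0.6, 1.9, 0.7], [-0.4, 0.9, 1.2, -0.6, 1.6, 0.8], [-0.4, 0.8, 1.1, -0.6, 1.7, 0.7]]
-150 -1 [[-0.3, 1.1, 0.9, -0.6, 1.7, -2.3], [-0.3, 0.9, 0.9, -0.6, 1.9, -2.5], [-0.4, 0.9, 1.2, -0.6, 1.6, -2.3], [-0.4, 0.8, 1.1, -0.6, 1.7, -2.4]]
-135 1 [[-0.3, 1.0, 1.1, -0.7, 1.5, 0.7], [-0.3, 0.8, 1.0, -0.7, 1.7, 0.5], 
[... 4079 characters left out ...]
0.1, 2.0, -1.4], [-0.6, 1.0, 0.6, 0.2, 2.2, -1.3], [-0.7, 1.0, 1.0, 0.1, 1.9, -1.5], [-0.7, 0.9, 0.9, 0.1, 2.1, -1.5]]
150 1 [[-0.5, 1.2, 0.6, -0.0, 2.1, 1.5], [-0.5, 1.1, 0.6, -0.0, 2.3, 1.5], [-0.6, 1.1, 0.9, -0.1, 1.9, 1.5], [-0.6, 0.9, 0.9, -0.1, 2.1, 1.5]]
150 -1 [[-0.5, 1.2, 0.6, -0.0, 2.1, -1.6], [-0.5, 1.1, 0.6, -0.0, 2.3, -1.6], [-0.6, 1.1, 0.9, -0.1, 1.9, -1.7], [-0.6, 0.9, 0.9, -0.1, 2.1, -1.7]]
165 1 [[-0.5, 1.2, 0.6, -0.2, 2.1, 1.3], [-0.5, 1.1, 0.6, -0.2, 2.3, 1.3], [-0.6, 1.1, 0.9, -0.2, 1.9, 1.3], [-0.6, 0.9, 0.9, -0.2, 2.1, 1.2]]
165 -1 [[-0.5, 1.2, 0.6, -0.2, 2.1, -1.8], [-0.5, 1.1, 0.6, -0.2, 2.3, -1.9], [-0.6, 1.1, 0.9, -0.2, 1.9, -1.9], [-0.6, 0.9, 0.9, -0.2, 2.1, -1.9]]
```

```bash
cat >> h.py <<'E'
HD=np.radians(-105); PHI=np.radians(38)
def tray_target(off):
    c=TRAY+off*np.array([np.cos(TY),np.sin(TY)]); return c+.021*np.array([np.cos(HD),np.sin(HD)])
ZREL=.004+.029*np.cos(PHI)+.013*np.sin(PHI)+.002
E
python3 - <<'E'
from h import *
B=NEAR
env.movel([*B["xy"],.178],.05); st("out")
env.movel([*B["xy"],.27],.2)
snap("wrist","w7",scale=1.25)
t=tray_target(-.036); q=layquat(HD,PHI,1)
print(ZREL,[None if j is None else np.round(j,2) for j in (kinematics.ik([*t,.15],q),kinematics.ik([*t,ZREL],q))])
E
```

```text
out t=14.12 p [0.5073 0.1915 0.1784] F [-0.5  0.4 -0.3] M [0.02 0.03 0.04] gap 0.154
0.036855911033828494 [array([-0.41,  0.52,  1.57, -0.76,  1.08,  0.23]), array([-0.41,  0.69,  1.63, -0.87,  0.92,  0.44])]
```

View pics/w7.png

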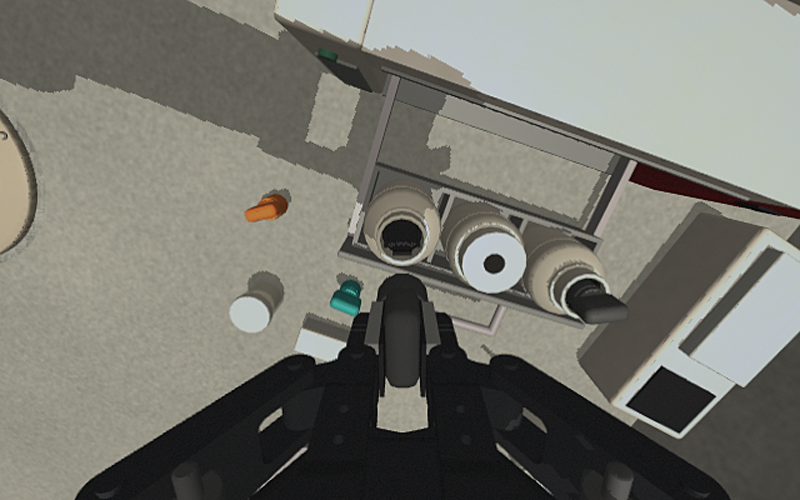

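The near bottle at (403,238) is now open and standing in its well, and the stopper is in the grip at (402,330). Next I'll take it to the tray.

Run:
```python
from h import *
t=tray_target(-.036); q=layquat(HD,PHI,1)
env.reach([*t,.15],q); st("abv")
print(env.movel([*t,ZREL],.1,guard=4)); st("low")
snap("side","s8",scale=1.25); snap("top","t8",scale=1.25)
```

```text
abv t=16.47 p [ 0.505  -0.2623  0.1504] F [-0.3 -0.6  0. ] M [ 0.31 -0.1   0.01] gap 0.151
False
low t=17.75 p [ 0.5049 -0.263   0.0375] F [0.5 0.2 0.4] M [ 0.33 -0.08  0.  ] gap 0.153
```

View pics/s8.png

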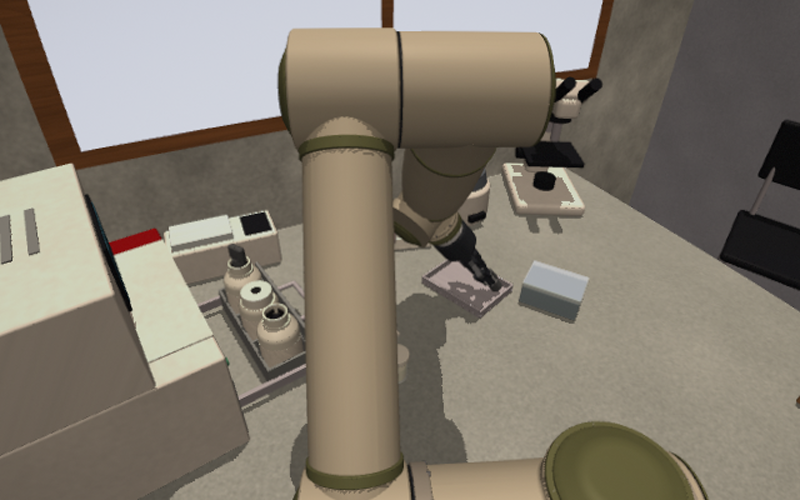

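View pics/t8.png

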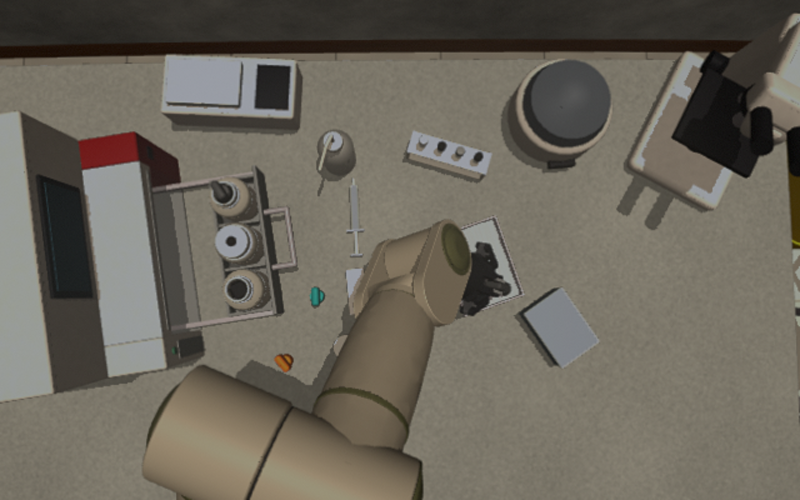

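Run:
```python
from h import *
t=tray_target(-.036)
env.release(); st("rel")
x=layq(HD,PHI)
p=np.array([*t,ZREL])-.09*x
env.movel(list(p),.2); env.movel(list(p+[0,0,.06]),.25)
st("up")
snap("wrist","w9",scale=1.25); snap("top","t9",scale=1.25)
```

```text
rel t=18.54 p [ 0.5046 -0.2628  0.0369] F [ 0.2 -0.1 -0.5] M [ 0.32 -0.12 -0.03] gap 0.997
up t=19.53 p [ 0.5186 -0.21    0.1675] F [0.3 0.4 0.1] M [ 0.32 -0.08  0.  ] gap 0.999
```

View pics/w9.png

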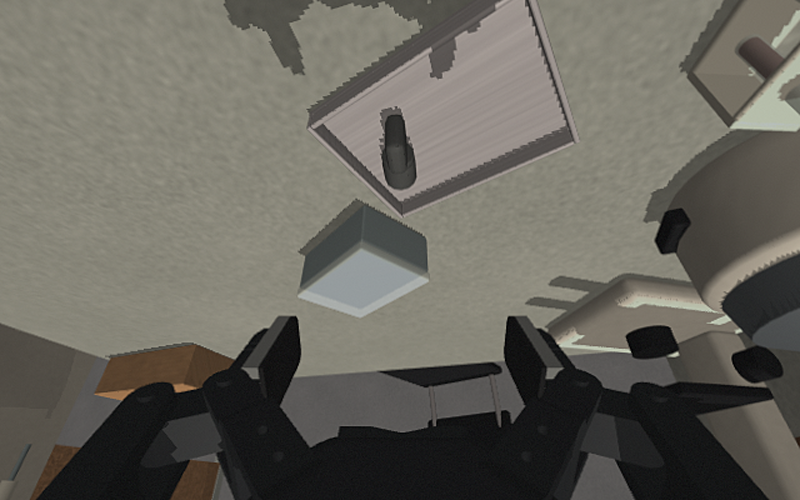

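View pics/t9.png

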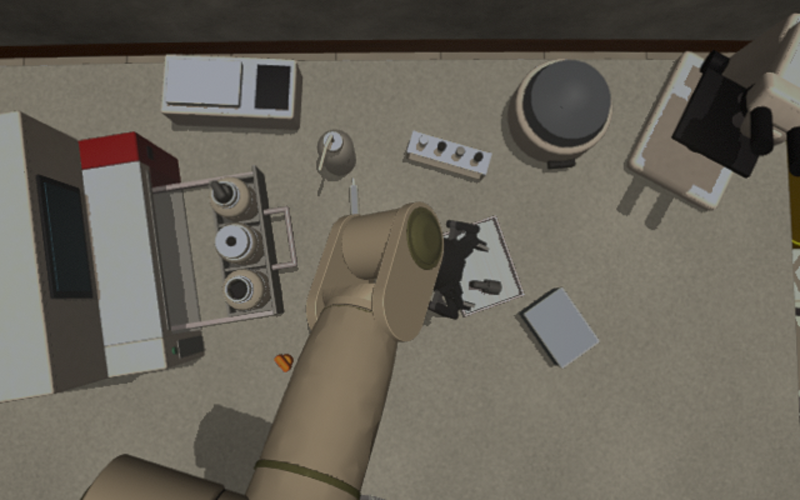

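Run:
```python
from h import *
B=FAR
env.reach([.53,.13,.30],down(B["jaw"])); st()
env.reach([*B["xy"],.225],down(B["jaw"])); st()
import pickle
f=snap("wrist","w10",scale=1.25); pickle.dump(f,open("f10.pkl","wb"))
r=[]
for yaw in (38,43,48):
    from ov import draw
    p=proj(f,(.6668,.2152,.16)).astype(int); o=p-30; im=cv2.convertScaleAbs(f["frame"][:,:,::-1],alpha=1.5)[o[1]:o[1]+60,o[0]:o[0]+60]
    im=cv2.resize(im,None,fx=4.4,fy=4.4,interpolation=cv2.INTER_CUBIC); draw(f,im,o,4.4,.6668,.2152,yaw); r.append(im)
cv2.imwrite("pics/ov10.png",np.hstack(r))
```

```text
t=21.82 p [0.53   0.1298 0.2996] F [-0.4  0.4  0. ] M [-0.    0.01 -0.06] gap 0.999
 t=22.57 p [0.6666 0.2147 0.2258] F [ 0.4 -0.3  0.3] M [ 0.03 -0.03 -0.01] gap 0.999
```

View pics/w10.png

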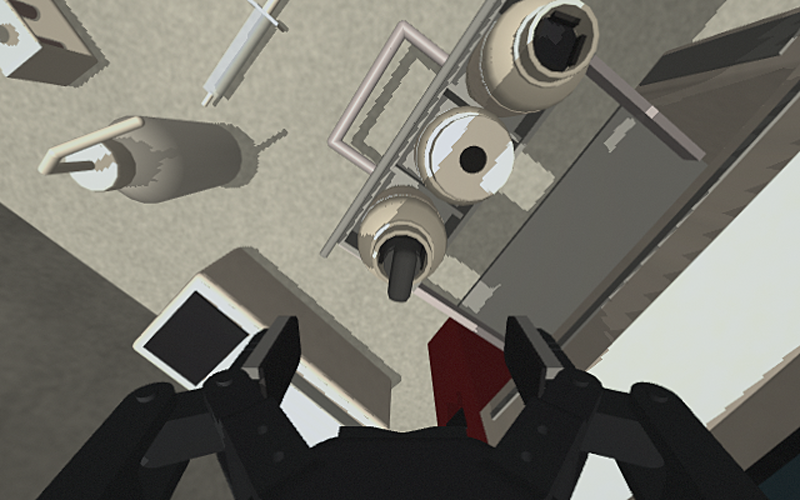

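View pics/ov10.png

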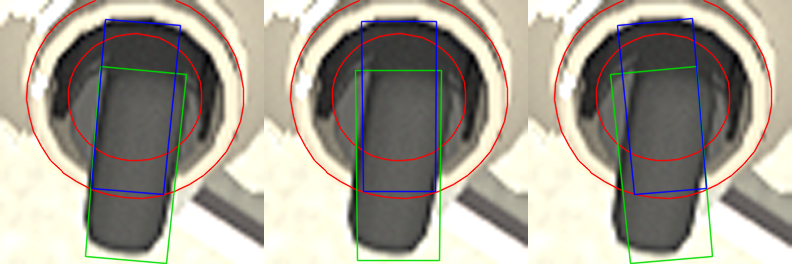

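```bash
sed -i 's/jaw=np.radians(133)/jaw=np.radians(131.5)/' h.py
python3 - <<'E'
from h import *
B=FAR
print(env.movel([*B["xy"],.146],.08,frame=list(down(B["jaw"])),guard=8)); st("down")
env.close_gripper(50); st("closed")
snap("wrist","w11",scale=1.25)
base=[*B["xy"],.146]
rock(B,base,[(8,.001),(-8,.0025),(8,.004)])
snap("wrist","w12",scale=1.25)
E
```

```text
False
down t=23.75 p [0.6671 0.2152 0.1467] F [ 0.3 -0.3 -0. ] M [-0.02  0.01 -0.01] gap 1.003
closed t=24.40 p [0.6669 0.2152 0.1462] F [-0.1 -0.2  0.5] M [-0.04 -0.1  -0.12] gap 0.156
+8 h1.0 t=24.80 p [0.665  0.2174 0.1471] F [ 0.9 -2.2  0.7] M [-0.21 -0.1   0.02] gap 0.149
-8 h2.5 t=25.36 p [0.6688 0.2126 0.1477] F [-0.7  0.2 -1.3] M [-0.13 -0.14  0.02] gap 0.155
+8 h4.0 t=25.94 p [0.6643 0.2178 0.1492] F [-0.6 -0.6 -5.3] M [0.39 0.27 0.01] gap 0.159
```

View pics/w11.png

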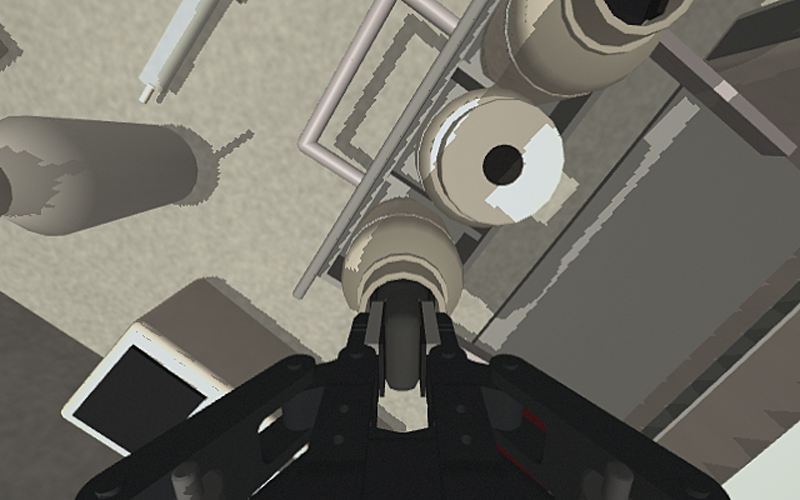

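View pics/w12.png

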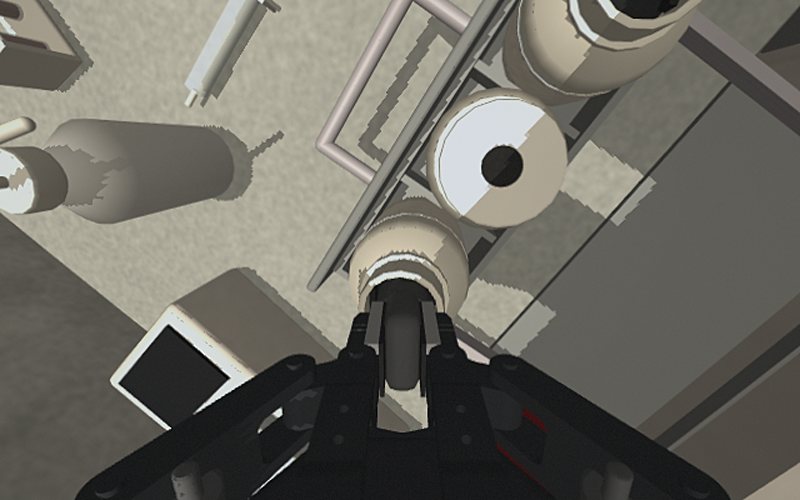

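The head is gripped at (402,350) and the bottle is still down in its well. The pull stays below the bottle's weight, so I'll carry on rocking.

Run:
```python
from h import *
B=FAR
base=[*B["xy"],.146]
rock(B,base,[(-8,.0055),(8,.007),(-8,.0085),(8,.010),(-8,.0115),(7,.013),(-7,.0145),(4,.0155),(0,.017)])
snap("wrist","w13",scale=1.25)
```

```text
-8 h5.5 t=26.61 p [0.6692 0.2124 0.1511] F [-0.6  0.5 -2.7] M [-0.23 -0.09 -0.04] gap 0.151
+8 h7.0 t=27.25 p [0.6643 0.218  0.1527] F [-0.4 -0.4 -2.7] M [ 0.13  0.24 -0.  ] gap 0.151
-8 h8.5 t=27.93 p [0.6693 0.2124 0.1542] F [-0.  -0.7 -1.9] M [-0.1  -0.04 -0.04] gap 0.156
+8 h10.0 t=28.62 p [0.6642 0.218  0.1557] F [ 0.6 -2.  -3.2] M [-0.09  0.02 -0.04] gap 0.150
-8 h11.5 t=29.36 p [0.6705 0.2114 0.1583] F [ 1.8 -1.9  5.1] M [-0.37 -0.3   0.03] gap 0.155
+7 h13.0 t=30.08 p [0.6644 0.2178 0.1586] F [ 0.1  0.3 -0.8] M [ 0.09  0.03 -0.03] gap 0.157
-7 h14.5 t=30.80 p [0.6694 0.2122 0.1601] F [-0.4  0.  -1.3] M [-0.   -0.05 -0.01] gap 0.149
+4 h15.5 t=31.41 p [0.6652 0.2171 0.1616] F [-0.4  0.2  0.4] M [0.02 0.03 0.01] gap 0.156
+0 h17.0 t=31.76 p [0.6672 0.2144 0.1626] F [ 0.4 -0.6  0. ] M [ 0.01 -0.02 -0.01] gap 0.154
```

View pics/w13.png

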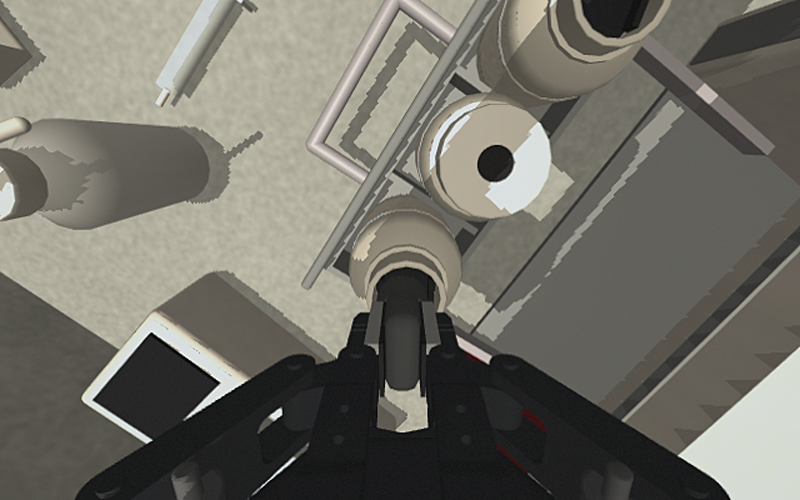

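Run:
```python
from h import *
import pickle
B=FAR
t0=pickle.load(open("f0.pkl","rb"))["top"]; a=atz(t0,486/1.25,287/1.25,.017)[:2]-TRAY
print("first in tray frame",a@[np.cos(TY),np.sin(TY)],a@[-np.sin(TY),np.cos(TY)])
env.movel([*B["xy"],.178],.05); st("out")
env.movel([*B["xy"],.265],.2)
env.reach([.53,.1,.29],down(np.radians(60))); st("via")
snap("side","s14",scale=1.25)
t=tray_target(.038); q=layquat(HD,PHI,1)
env.reach([*t,.15],q); st("abv")
print(env.movel([*t,ZREL],.1,guard=4)); st("low")
snap("top","t14",scale=1.25)
env.release(); st("rel")
x=layq(HD,PHI)
p=np.array([*t,ZREL])-.09*x
env.movel(list(p),.2); env.movel(list(p+[0,0,.06]),.25)
st("up")
snap("wrist","w15",scale=1.25); snap("top","t15",scale=1.25)
```

```text
first in tray frame -0.040945498001109776 0.0030668298467969933
out t=32.26 p [0.6668 0.2153 0.1784] F [ 0.7  0.7 -1.5] M [-0.03  0.06  0.03] gap 0.149
via t=33.84 p [0.5302 0.1002 0.2892] F [ 0.3 -0.1 -1.3] M [ 0.01  0.02 -0.  ] gap 0.151
abv t=35.24 p [ 0.5748 -0.2377  0.1503] F [ 0.8 -0.2 -0.4] M [ 0.33 -0.05 -0.02] gap 0.153
False
low t=36.52 p [ 0.5748 -0.2384  0.0376] F [ 0.2 -0.4  0.1] M [ 0.32 -0.06  0.02] gap 0.153
rel t=37.27 p [ 0.5744 -0.2383  0.0369] F [-0.2  1.   0. ] M [ 0.27 -0.07  0.  ] gap 1.004
up t=38.26 p [ 0.5884 -0.1855  0.1675] F [-0.1  0.8 -1.4] M [ 0.31 -0.14 -0.  ] gap 0.995
```

View pics/w15.png

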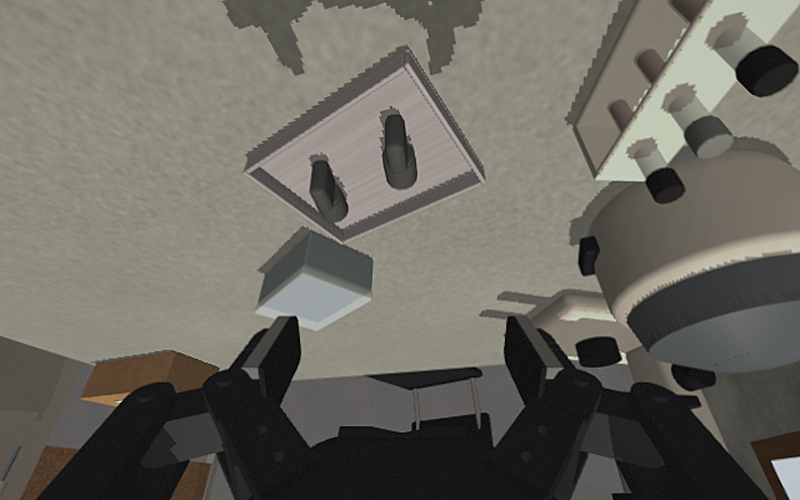

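View pics/t15.png

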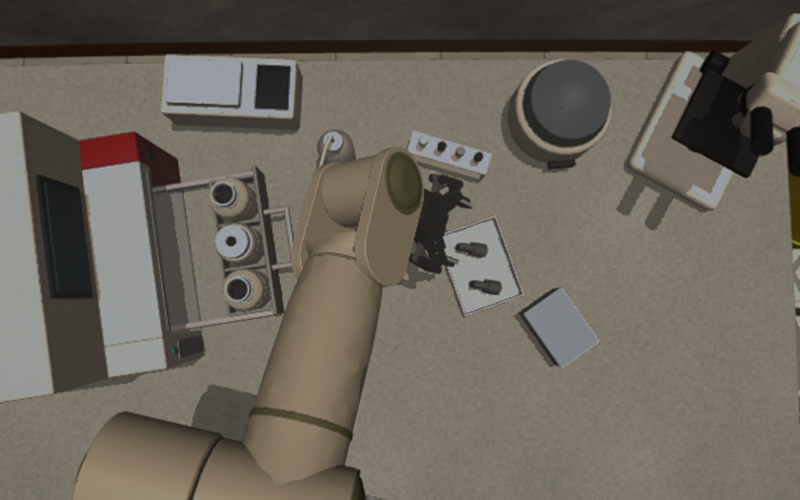

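View pics/s14.png

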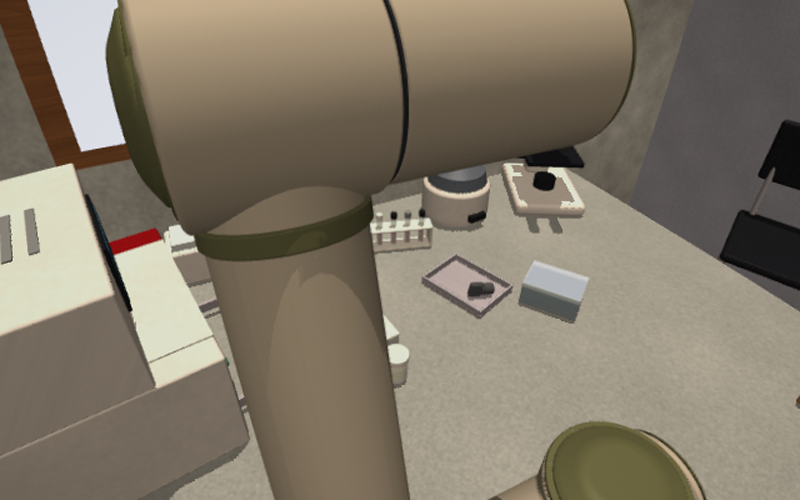

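Both stoppers lie flat in the tray at (470,248) and (486,287), and all the bottles stand in their wells with the two necks open. Next is the drawer push; I'll check reachability first.

Run:
```python
from h import *
import pickle
t=pickle.load(open("f0.pkl","rb"))["top"]
print("wash",atz(t,333/1.25,142/1.25,.13)[:2].round(3),"syr",atz(t,354/1.25,180/1.25,.012)[:2].round(3),atz(t,355/1.25,255/1.25,.012)[:2].round(3))
D=np.array([-.146,.989]); D/=np.linalg.norm(D); H=np.array([.600,.1144])
print("jnow",np.round(monitor.sense()["joints"],2))
hd=np.arctan2(D[1],D[0])
for phi in (30,40,50):
  for sgn in (1,-1):
    out=[]
    for a,z in ((-.03,.2),(.005,.068),(.04,.068),(.12,.068),(.205,.068)):
        q=kinematics.ik([*(H+D*a),z],layquat(hd,np.radians(phi),sgn)); out.append(None if q is None else np.round(q,2).tolist())
    print(phi,sgn,out)
```

```text
wash [0.753 0.031] syr [0.71  0.003] [0.568 0.003]
jnow [-0.24  0.65  1.3  -0.7   1.29  0.26]
30 1 [[-0.25, 0.58, 1.26, 0.48, 1.52, 2.66], [-0.2, 0.72, 1.4, 0.52, 1.25, 2.57], [-0.15, 0.71, 1.42, 0.53, 1.22, 2.61], [-0.02, 0.71, 1.43, 0.57, 1.16, 2.71], [0.12, 0.72, 1.4, 0.59, 1.11, 2.83]]
30 -1 [[-0.25, 0.58, 1.26, 0.48, 1.52, -0.48], [-0.2, 0.72, 1.4, 0.52, 1.25, -0.57], [-0.15, 0.71, 1.42, 0.53, 1.22, -0.53], [-0.02, 0.71, 1.43, 0.57, 1.16, -0.43], [0.12, 0.72, 1.4, 0.59, 1.11, -0.32]]
40 1 [[-0.31, 0.63, 1.26, 0.62, 1.6, 2.59], [-0.26, 0.77, 1.39, 0.65, 1.35, 2.47], [-0.2, 0.76, 1.41, 0.67, 1.32, 2.5], [-0.08, 0.74, 1.44, 0.73, 1.24, 2.57], [0.06, 0.75, 1.43, 0.77, 1.17, 2.67]]
40 -1 [[-0.31, 0.63, 1.26, 0.62, 1.6, -0.55], [-0.26, 0.77, 1.39, 0.65, 1.35, -0.67], [-0.2, 0.76, 1.41, 0.67, 1.32, -0.64], [-0.08, 0.74, 1.44, 0.73, 1.24, -0.57], [0.06, 0.75, 1.43, 0.77, 1.17, -0.47]]
50 1 [[-0.35, 0.68, 1.26, 0.74, 1.68, 2.54], [-0.3, 0.83, 1.37, 0.77, 1.46, 2.39], [-0.25, 0.81, 1.4, 0.8, 1.42, 2.41], [-0.13, 0.79, 1.44, 0.86, 1.33, 2.46], [0.01, 0.79, 1.45, 0.93, 1.25, 2.53]]
50 -1 [[-0.35, 0.68, 1.26, 0.74, 1.68, -0.6], [-0.3, 0.83, 1.37, 0.77, 1.46, -0.75], [-0.25, 0.81, 1.4, 0.8, 1.42, -0.73], [-0.13, 0.79, 1.44, 0.86, 1.33, -0.68], [0.01, 0.79, 1.45, 0.93, 1.25, -0.61]]
```

```bash
cat >> h.py <<'E'
D=np.array([-.146,.989]); D/=np.linalg.norm(D); H=np.array([.600,.1144]); HDD=np.arctan2(D[1],D[0]); PD=np.radians(50)
QD=layquat(HDD,PD,-1); XD=layq(HDD,PD)
def dp(a,z=.062): return np.array([*(H+D*a),z])
E
python3 - <<'E'
from h import *
env.reach([.53,0,.30],down(np.radians(10))); st("via")
env.close_gripper(30)
env.reach(list(dp(.018)-.13*XD),QD); st("pre")
print(env.movel(list(dp(.018)),.15,guard=5)); st("near")
snap("top","t16",scale=1.25); snap("wrist","w16",scale=1.25)
E
```

```text
via t=39.27 p [ 0.5299 -0.0006  0.2985] F [-0.1  0.1  0. ] M [-0.08  0.   -0.04] gap 1.001
pre t=40.80 p [0.6121 0.0338 0.1467] F [-0.2 -0.5  0. ] M [-0.35 -0.05  0.  ] gap -0.002
True
near t=41.51 p [0.5983 0.1203 0.0745] F [-0.3 -0.4  0.5] M [-0.38 -0.05  0.01] gap -0.003
```

View pics/t16.png

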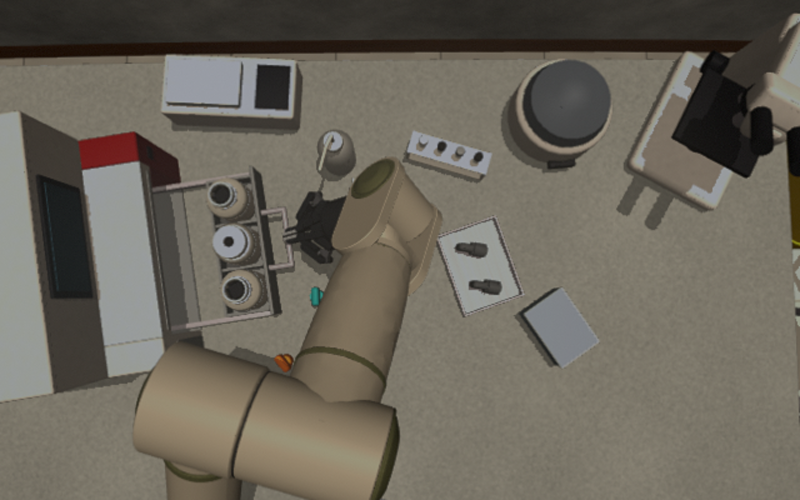

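View pics/w16.png

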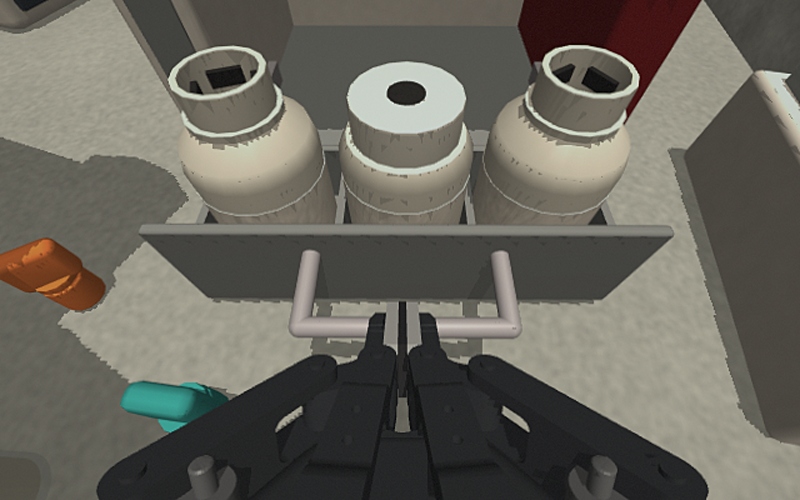

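Run:
```python
from h import *
p=np.array(monitor.sense()["position"])
env.movel(list(p+[0,0,.035]),.15); st("lift")
print(env.movel(list(dp(.024,.10)),.12,guard=6)); st()
print(env.movel(list(dp(.027,.068)),.06,guard=6)); st("down")
print(env.movel(list(dp(.06,.068)),.03,guard=5)); st("touch")
snap("wrist","w17",scale=1.25)
```

```text
lift t=41.99 p [0.5986 0.1188 0.1098] F [-0.1  0.8 -0.2] M [-0.33 -0.05  0.05] gap -0.002
False
 t=42.32 p [0.596  0.1386 0.0992] F [ 0.4 -0.2 -0.2] M [-0.38 -0.11  0.01] gap -0.002
True
down t=42.87 p [0.5955 0.1415 0.0673] F [0.  1.  3.1] M [ 0.15 -0.03  0.01] gap 0.002
True
touch t=43.46 p [0.5932 0.155  0.0669] F [-0.1 -0.9  0. ] M [-0.36 -0.06 -0.03] gap -0.003
```

View pics/w17.png

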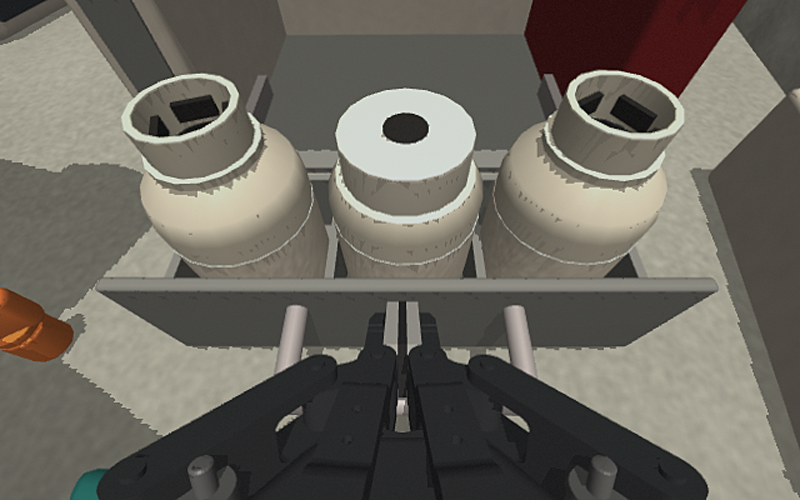

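Run:
```python
from h import *
print(env.movel(list(dp(.10,.068)),.04,guard=20)); st("a")
snap("wrist","w18",scale=1.25)
print(env.movel(list(dp(.185,.068)),.05,guard=20)); st("b")
snap("wrist","w19",scale=1.25)
```

```text
False
a t=45.15 p [0.5852 0.2126 0.0671] F [-1.1 -5.1 -2.9] M [-1.37 -0.02  0.2 ] gap 0.002
False
b t=47.05 p [0.573  0.2968 0.0673] F [ 0.5 -5.7 -4.5] M [-1.51 -0.23  0.1 ] gap 0.001
```

View pics/w19.png

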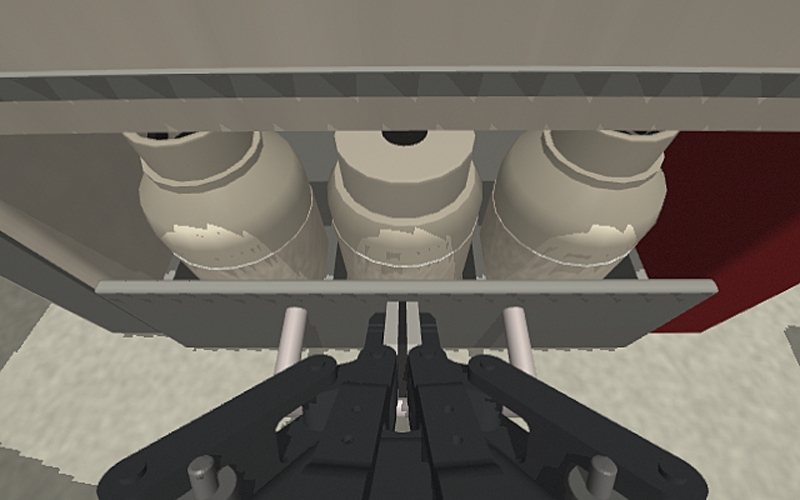

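The drawer is nearly home and the bottles are upright. Now the last few millimetres, until it hits the stop.

Run:
```python
from h import *
g=env.movel(list(dp(.215,.068)),.025,guard=18); s=st("c"); print(g,(np.array(s["position"])[:2]-H)@D)
snap("wrist","w20",scale=1.25)
```

```text
c t=47.74 p [0.5716 0.3075 0.0669] F [-0.4 -5.2  3.3] M [-0.58  0.01  0.11] gap 0.002
True 0.19521065038307683
```

View pics/w20.png

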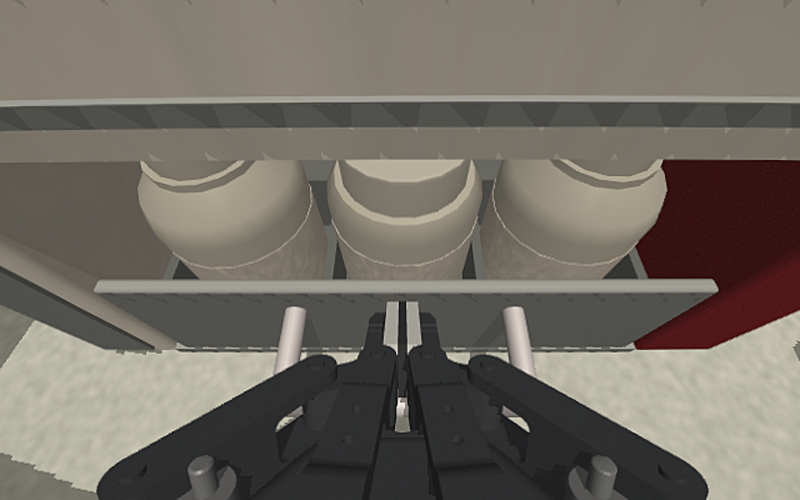

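Run:
```python
from h import *
f=eyes.grab_frame("wrist"); V=np.array(f["view"]); c=-V[:3,:3].T@V[:3,3]
print("cam",c,"a",(c[:2]-H)@D)
for n,u,v,z in (("bay edge",400/1.25,162/1.25,.158),("panel top front",400/1.25,292/1.25,.085),("panel top L",98/1.25,293/1.25,.085),("panel top R",717/1.25,293/1.25,.085),("panel top back",400/1.25,281/1.25,.085)):
    p=atz(f,u,v,z); print(n,p.round(4),"a %.4f"%((p[:2]-H)@D))
snap("top","t20",scale=1.25)
snap("side","s20",scale=1.25)
```

```text
cam [0.58108964 0.25014144 0.21759429] a 0.13704778376825172
bay edge [0.5713 0.3121 0.158 ] a 0.1998
panel top front [0.5704 0.3131 0.085 ] a 0.2009
panel top L [0.4452 0.2945 0.085 ] a 0.2008
panel top R [0.7008 0.3311 0.085 ] a 0.1997
panel top back [0.5696 0.3182 0.085 ] a 0.2060
```

View pics/t20.png

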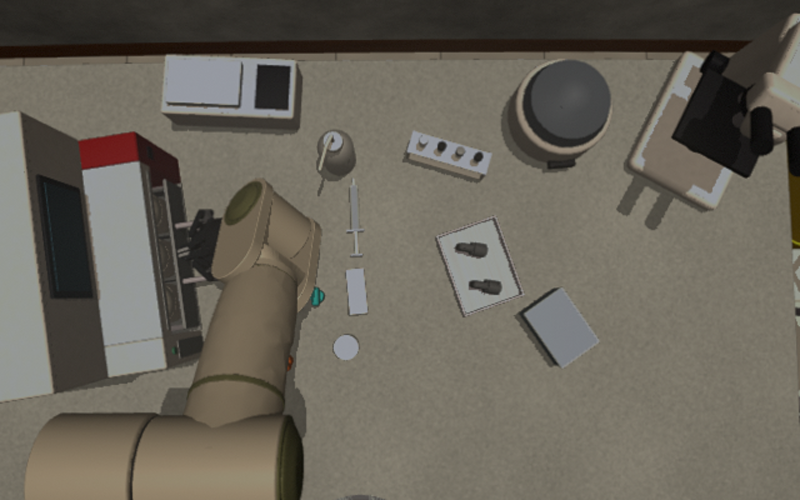

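View pics/s20.png

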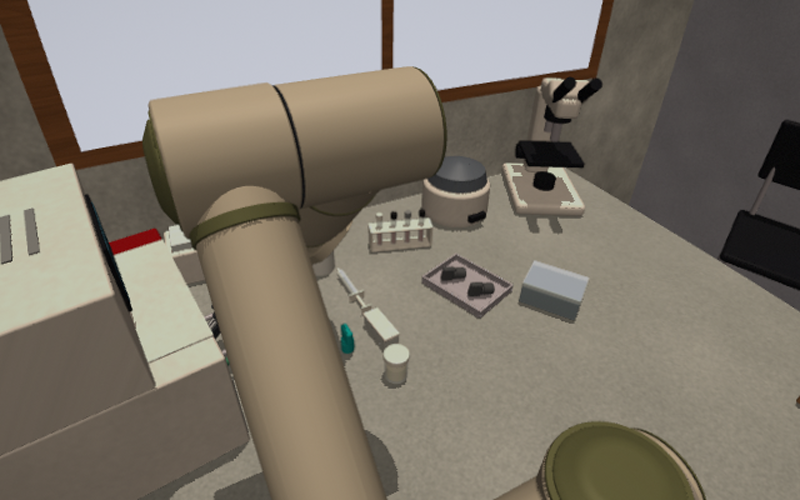

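The panel front (a = 0.2005 m) is flush with the bay edge (0.1998 m). One firmer nudge should confirm the stop, then I'll back off.

Run:
```python
from h import *
g=env.movel(list(dp(.206,.068)),.02,guard=25); s=st("nudge"); print(g,(np.array(s["position"])[:2]-H)@D)
# back off: up along, clear of the bar (bar now at a=.16)
p=np.array(s["position"])
env.movel(list(p+[-D[0]*.004,-D[1]*.004,.0]),.05); st("off")
env.movel(list(p+[-D[0]*.012,-D[1]*.012,.05]),.08); st("up")
env.movel(list(p+[-D[0]*.15,-D[1]*.15,.10]),.2); st("back")
f=snap("wrist","w21",scale=1.25)
```

```text
nudge t=48.23 p [0.5717 0.3075 0.0668] F [-0.7 -4.7  3.2] M [-0.44  0.13  0.16] gap -0.000
True 0.1951776451518373
off t=48.48 p [0.5724 0.3035 0.0669] F [-0.3  0.3  0.5] M [-0.38 -0.05 -0.01] gap 0.003
up t=49.27 p [0.5733 0.2956 0.1164] F [0.  0.  0.1] M [-0.4  -0.09  0.01] gap 0.004
back t=50.15 p [0.5932 0.1599 0.1662] F [0.3 0.1 0.5] M [-0.35  0.    0.02] gap -0.001
```

View pics/w21.png

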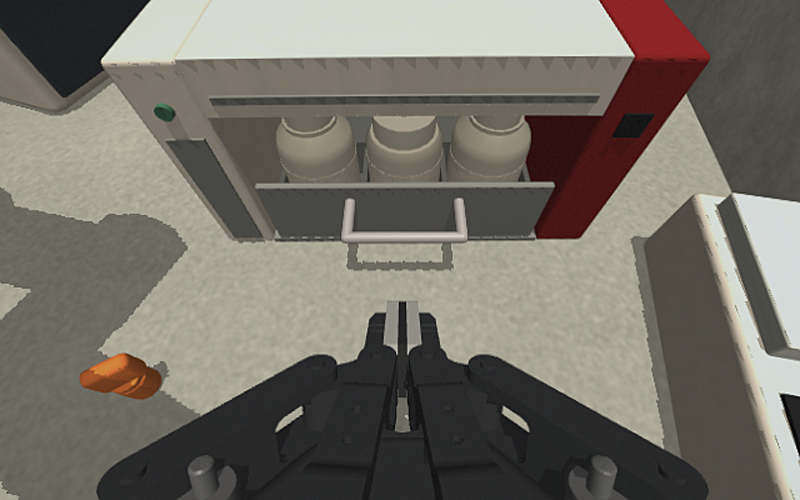

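The drawer is flush at (405,210) and three upright bottles show inside; the 25 N nudge did not move it. Last step: a top view to compare the bystanders, then hand in.

Run:
```python
from h import *
env.reach([.42,.0,.32],down(np.radians(10)))
snap("top","t22",scale=1.25); snap("side","s22",scale=1.25); st()
```

```text
t=51.38 p [4.204e-01 2.000e-04 3.189e-01] F [-0.4 -0.7  0.8] M [0.05 0.02 0.  ] gap 0.001
```

View pics/t22.png

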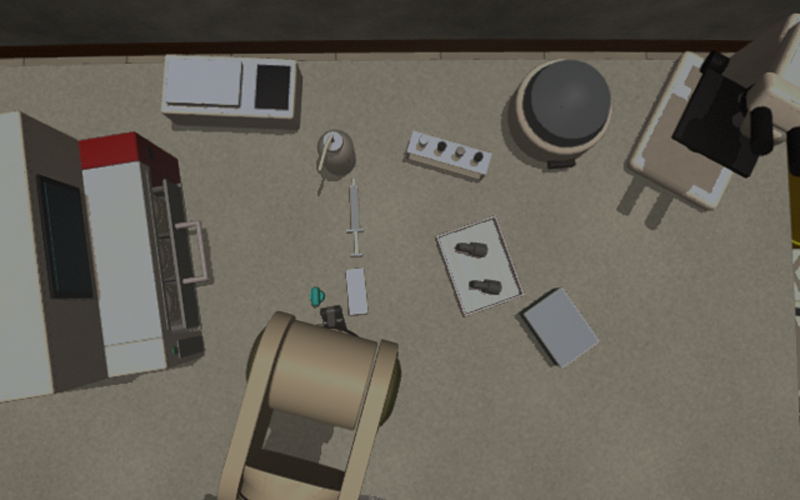

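The drawer is home, the stoppers lie in the tray at (471,249) and (486,287), and everything visible on the bench is where it started. Handing in.

```bash
python3 -c "
from h import *
job.hand_in(); st()"
```

```text
the job is handed in; nothing more can be done
the job is handed in; nothing more can be done
```

The job is done and handed in at about 51 s, under the 72 s limit. Both dark grey stoppers are out and lying flat in the steel tray. The drawer is pushed home with both open bottles and the capped one standing in their wells.

**Stoppers:** I rocked each one about 8° each way in 1–2 mm rises until the lip let go. The pull readings, taken at the end of each swing, were at most about 6 N. That is close to the bottle's 6.4 N weight, but wrist-camera pictures during and after each pull show both bottles down in their wells. As each lip let go the tool felt a brief upward push of 11 N and 5 N.

**Drawer:** The front panel measures flush with the analyser to about 1 mm, and a further 25 N nudge did not move it.

**Two checks tripped on the way:**
- My first approach to the drawer lightly touched the handle bar (guard set at 5 N). I lifted off and went in higher.
- The second approach tripped its 6 N guard and read a 3 N upward force, probably the same bar. I went on from there to the panel.

**Bystanders:** In the last top picture the tray and everything visible on the bench are where they started. The arm hid the pot and the orange look-alike there. An earlier picture shows the pot unmoved. A late wrist view shows the orange one on the bench, but I did not measure its position.

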